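Rebuild the suction filter: seat the flanged carrier and lock the bayonet cover

ROBOT

A 6-joint arm with a two-finger parallel gripper is mounted at the origin on a cart in front of the work surface, level with it; the furniture and walls round the work are solid. World frame = base frame: x ahead of the robot, y to its left, z up, the work surface at z = 0. Lengths are in mm, angles in rad, forces in N, time in s.
With the tool pointing down it reaches from about 275 to 725 mm from the base axis. Payload 15.9 kg.
Tool frame: the origin (TCP) lies midway between the tips of the shut fingers; the grasp point (between the pads) lies 19 mm behind it; z points along the fingers, y is the direction in which the jaws open and shut (so a half turn about z gives the same grasp; the last joint's range is limited). The gripper opens to 85 mm and grips with 20 to 120 N. Pads are 22 mm wide; open, the fingers measure 114 mm over their backs; the gripper's body (76 mm by 85 mm) begins 54 mm behind the grasp point. The pads swing forward as they close: fully open they stand 13 mm farther back than shut.
Start: joints at [-1.134, 0.213, -0.034, 1.323, 0, 1.571], TCP at [211.513, -453.043, 231.306] pointing down, gripper open.
Joint ranges: [-2.98, 2.98], [-0.74, 1.72], [-1.14, 1.35], [-2.1, 2.04], [-1.57, 1.44], [-3.14, 3.14]. Speed limits (rad/s): [1.89, 1.89, 2.39, 2.57, 3.14, 3.14].

INTERFACE

Orientations are given as a unit quaternion [x, y, z, w].
In Python, from cell import get_obs, snapshot, hand_in gives the robot as it stands.
- The arm moves only by the tool apply_moves, never from a script. Its argument "increments" is a list of rows, each a list of 4 numbers: the shift along the tool's x, y, z in mm, then the turn about the tool's z in rad. A call has 1 to 12 rows; each row is the pose to reach, as a shift and turn from the pose measured when the call began, along the tool's axes at that moment; what a row does not reach only later rows make up. A row lasts 1/8 s, in which the tool goes at most 62.5 mm and 10.7 degrees, less where a joint would pass 70% of its speed; a pose out of reach is approached as far as the arm can. A call with a gripper value outside its range is refused whole. "claw" is the finger opening in mm, from 0 to 85.4, set as the call begins (left out, the last holds). The fingers move at their own pace and stop on an object; the grip force is fixed at half the most. Time passes only in rows, so rows that repeat a pose let the fingers close. It gives the time, the measured TCP pose, the force and the opening at its end, in the units of the state.
- get_obs(): the state, without advancing time (a new reading comes with each control period).
- snapshot(name): name is "side" or "top" or "wrist"; returns a dict with "pixels" (480x640x3 uint8, red, green, blue), "fovy" (degrees; the focal length in pixels is half the picture's height over the tangent of half this angle, whatever the lens; pixels are square), "cx", "cy" (the principal point, pixels), "xyz" and "orientation" of the camera in the world. Camera axes: x right, y down, z forward; pixel columns grow to the right and rows downward; lengths in mm; the calibration is good to about 2 mm. A picture is of the moment at which its call begins. There is no depth.
- hand_in(): hands the job in, once; it reports no verdict.
The state is a dict: "clock": time; "joint_pos": joint angles; "joint_vel": joint speeds; "joint_torque": joint torques, N m; "eef_pos": TCP position; "tool_rot": TCP orientation; "force": force on the tool from outside, world axes, zero at the start; "ft_torque": the same for the moment, N m; "opening": finger opening in mm.
Only numpy, scipy, OpenCV 4.12 (cv2) and the standard library are available. Lean on these libraries where they do the work, as an engineer would, in place of code of your own. Each camera call takes 0.05 s, during which the arm holds its last target.

TASK

Put the washed suction filter back together: take the perforated filter carrier from the sloped drying rack and set it flange down on the dock's centring spigot, and let go of it, then set the cover with the two ears flange down over the carrier's own spigot. With its ears clear of the claws, push the cover down against the dock's spring, turn it clockwise (seen from above) until its ears are under the two claws, and let it spring up into their notches. Leave the cover without ears on the rack and do not shift the other things on the desk.

Things in the scene. Friction and masses are not known exactly. Their poses are not given: they have to be found in the camera images.
- dock: Filter dock, fixed: round white foot 124 mm across, 14 mm high, a sprung seat in its middle and two steel claws standing on its x axis, at +x and -x. Origin: centre of the underside, on the desk; z up. A hose stub leaves along +y. Claw posts stand 49 to 57 mm from the axis, 34 mm wide (along y), 49 mm high, with arms reaching inward to 38 mm from the axis.
- claw_a (a point): Middle of the notch's roof under the +x claw's arm, 42 mm above the desk, 42 mm from the dock's axis. The notch is 22 mm wide along y. Its counter-clockwise side (from above) is a lip down to 39 mm above the desk, its clockwise side a full stop down to 27 mm: an ear comes in by turning clockwise with its top below 39 mm, then springs up to the roof.
- claw_b (a point): The same under the -x claw, turned half round about the dock's axis.
- seat (a joint): How far the dock's seat is pushed down against its spring, m: 0 at rest, 0.010 at most. The spring pushes up with 6 N at rest and 0.4 N more per mm. It must pass 0.005 for the ears to go under the lips (0.007 to 0.009 is comfortable) and reads about 0.002 with the cover locked.
- seat_face (a point): Centre of the seat's flat grey face (60 mm across), 24 mm above the desk at rest, sinking with the seat; axes as the dock's. From it rises the steel centring spigot, 30 mm in diameter and 9 mm high, its upper half tapered.
- hub: Filter carrier, steel, about 0.1 kg: flange 66 mm across, 14 mm thick, with a ring of small holes; on it a solid spigot 30 mm in diameter, 20 mm high, the top 4 mm tapered (total 34 mm). Origin: centre of the flange's lower face; z along the axis towards the spigot. Under it a recess 32.4 mm across, 11 mm deep. On the dock its origin comes to the seat face.
- cap: Bayonet cover, grey, about 0.11 kg: flange 66 mm across with two ears at +x and -x, 18 mm wide, 6 mm thick, out to 46 mm; body 48 mm across up to 27 mm; grip bar 46 (x) x 14 (y) mm from 27 to 51 mm. Origin: centre of the lower face; z towards the bar. Recess 32.4 mm across, 23 deep. Seated: 14 mm above the carrier's origin; ears clear of claws with x 45 to 135 deg counter-clockwise of dock x.
- blank: Blank cover, to be left on the rack: like the bayonet cover but with a flange 72 mm across and no ears. Origin and axes as for the cover.
- rack: Drying rack, fixed: white board 104 (x, uphill) x 320 mm (y) sloped 32 degrees, low edge to the robot. Origin: centre of its upper face, 62 mm above the desk; z is the normal. The three flanged parts sit on three stubs, 24 mm across, 10 mm high, at y = -105, 0, 105 mm, flanges on the board, so they lean 32 degrees too; lift them off along the normal.
- brown_jar: Small brown jar, 44 mm across, 52 mm high, between dock and rack. Origin: centre of the underside.
- cement_pot: White pot with a lid, 48 mm across, 40 mm high, behind the dock. Origin: centre of the underside.
- dappen_dish: Waisted glass dish, 33 mm across, 24 mm high, near the front edge. Origin: centre of the underside.
- kidney_0: Shallow steel kidney dish 70 x 169 x 16 mm, to the right of the dock. Origin: centre of the underside.
- tweezers: Tweezers 154 x 14 x 8 mm in front of the rack. Origin: centre of the underside.
- note_pad: Yellow note pad 60 x 90 x 12 mm behind the rack. Origin: centre of the underside.
Not all that is in view belongs to the job. There is more than one size of the hub; the job needs the smaller.

How it is judged (in metres and radians):
On the way, in this order (a step that is already met when the one before it is completed fails the run):
1. the filter carrier sits flange down on the dock's spigot, let go, the cover not yet near it (horizontal distance between hub and seat_face below 0.003 m and z of hub in the frame of seat_face between -0.002 and 0.0025 m and angle between hub's own z axis and vertical below 0.06 rad and contact force between hub and the fingers below 0.1 N and horizontal distance between cap and hub above 0.08 m), for 0.2 s.
2. the bayonet cover sits on the carrier and is pushed down at least 5 mm against the spring (horizontal distance between hub and seat_face below 0.003 m and z of hub in the frame of seat_face between -0.002 and 0.0025 m and angle between each of hub, cap's own z axis and vertical below 0.06 rad and horizontal distance between cap and hub below 0.004 m and z of cap in the frame of hub between 0.012 and 0.0165 m and value of joint seat above 0.005 m), for 0.05 s.
At the end, for the whole second after the job is handed in: Carrier on the dock spigot (3 mm off axis, 2.5 mm off the seat face at most), ear cover on the carrier (4 mm off axis; origin 12 to 16.5 mm above the carrier's), both upright within 0.06 rad; ears under the claws (x axes within 0.14 rad), risen into the notches (seat 0.8 to 4.2 mm down), at rest (horizontal distance between hub and seat_face below 0.003 m and z of hub in the frame of seat_face between -0.002 and 0.0025 m and angle between each of hub, cap's own z axis and vertical below 0.06 rad and horizontal distance between cap and hub below 0.004 m and z of cap in the frame of hub between 0.012 and 0.0165 m and angle between the x axis of cap and the x axis of dock, either way round below 0.14 rad and value of joint seat between 0.0008 and 0.0042 m and linear speed of each of cap, hub below 0.02 m/s); the robot touches nothing.
It fails at once if the blank cover is moved more than 15 mm (distance of blank from where it was at the start of the episode above 0.015 m).
It fails at once if a bystander is moved more than 15 mm (distance of any of brown_jar, cement_pot, dappen_dish, kidney_0, tweezers, note_pad from where it was at the start of the episode above 0.015 m).
It also fails if it takes over 61 s, if anything falls off the work surface, if the arm or the gripper's body presses on something with over 40 N, if the wrist force passes 120 N, or if a joint passes its speed limit or range.

## Working session

There is one attempt and no reset: what is moved stays moved. The work goes in short steps, Python scripts to look and compute and a tool call to move; the robot and the scene stay as the last step left them, time stands still between calls to the robot, and variables do not carry over. Pictures are saved under pics/ and viewed, and the job is handed in when it is done.

Besides the shell and the picture viewer there is one more tool, called after "Emit:" as name([rows], argument=value, ...), one row to a line, values as JSON. apply_moves: Moves the arm, as the interface text tells. Its arguments: {"type":"object","properties":{"increments":{"type":"array"},"claw":{"type":"number"}},"required":["increments"]}

```bash
mkdir -p pics; ls
cat > h.py <<'E'
import numpy as np, cv2, json, pickle
from scipy.spatial.transform import Rotation as R
from cell import get_obs, snapshot, hand_in
def snap(name, fn):
    s=snapshot(name); cv2.imwrite('pics/'+fn+'.png', cv2.cvtColor(s['pixels'],cv2.COLOR_RGB2BGR)); pickle.dump(s,open('pics/'+fn+'.pkl','wb')); return s
def load(fn): return pickle.load(open('pics/'+fn+'.pkl','rb'))
def K(s):
    f=240/np.tan(np.radians(s['fovy'])/2); return np.array([[f,0,s['cx']],[0,f,s['cy']],[0,0,1]])
def proj(s,P):
    P=np.atleast_2d(P).astype(float); c=R.from_quat(s['orientation']).inv().apply(P-np.array(s['xyz'])); u=c@K(s).T; return u[:,:2]/u[:,2:]
def ray(s,px):
    d=np.linalg.inv(K(s))@np.array([px[0],px[1],1.]); return np.array(s['xyz']),R.from_quat(s['orientation']).apply(d)
def atz(s,px,z):
    o,d=ray(s,px); return o+d*(z-o[2])/d[2]
E
python3 - <<'E'
from h import *
for n in ['side','top','wrist']:
    s=snap(n,n+'0'); print(n,{k:v for k,v in s.items() if k!='pixels'})
o=get_obs(); print(o)
E
```

```text
pics
side {'fovy': 57.83393505050162, 'cx': 320.45412150985646, 'cy': 240.4608295308221, 'xyz': array([369.68861077, 423.17168421, 810.76719189]), 'orientation': array([-0.21218155,  0.93229066, -0.28634355,  0.06181013])}
top {'fovy': 49.87836387303144, 'cx': 327.2024403707116, 'cy': 237.99773523365636, 'xyz': array([ 292.9849168 ,  -39.09454516, 1301.07752501]), 'orientation': array([ 0.71134716, -0.69321087,  0.0808691 , -0.0830909 ])}
wrist {'fovy': 63.37579100288075, 'cx': 320.5640729832903, 'cy': 243.16702032334211, 'xyz': array([ 287.03499405, -418.04909751,  373.03216892]), 'orientation': array([ 0.83236159, -0.52999175, -0.08678978,  0.13693233])}
{'clock': 0.15, 'joint_pos': array([-1.13397758e+00,  2.13233833e-01, -3.48779565e-02,  1.32351942e+00,
       -4.23513074e-05,  1.57081985e+00]), 'joint_vel': array([-0.0012516 , -0.00057217,  0.0018113 , -0.00013117,  0.00035455,
        0.00272829]), 'joint_torque': array([-6.11008873e-04, -6.86406183e+01,  4.87247014e+01,  1.31280362e-02,
       -1.71832494e-05,  7.33213767e-06]), 'eef_pos': array([ 211.40721763, -452.82066354,  230.94917789]), 'tool_rot': array([ 9.76245797e-01,  2.16665568e-01, -1.11126998e-04, -4.02933423e-04]), 'force': array([0.22169608, 0.40062953, 0.59014883]), 'ft_torque': array([-0.03081856,  0.03551794,  0.05285036]), 'opening': 85.2586868760917}
```

View pics/side0.png

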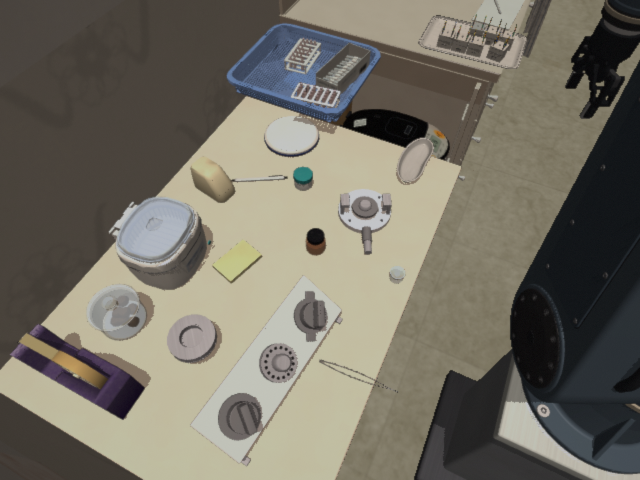

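View pics/top0.png

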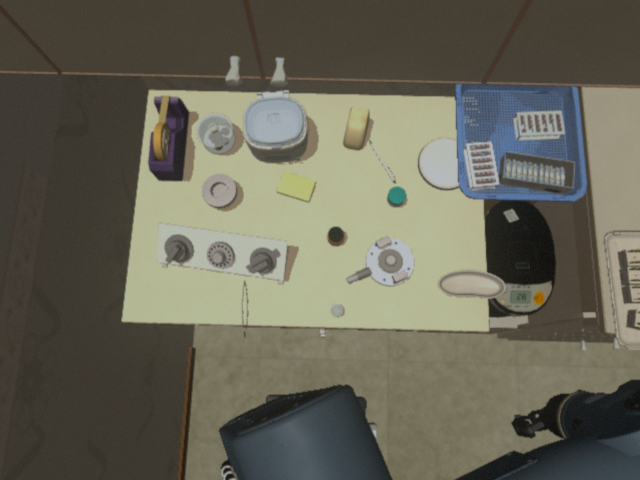

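View pics/wrist0.png

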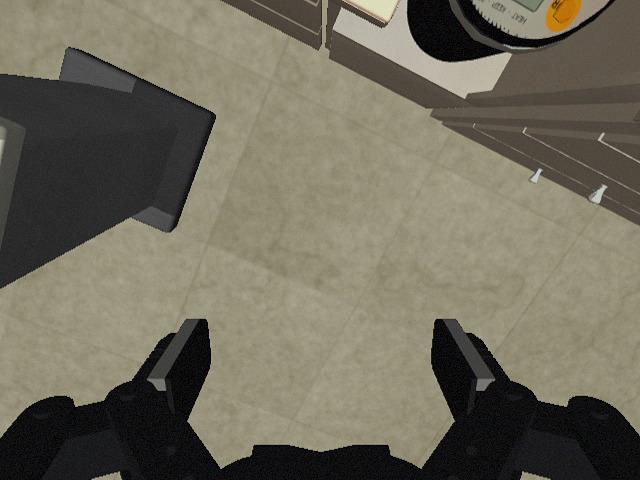

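Run:
```python
from h import *
s=cv2.imread('pics/side0.png'); t=cv2.imread('pics/top0.png')
a=cv2.resize(s[150:470,160:420],None,fx=2.3,fy=1.85*1.0) if 0 else cv2.resize(s[270:470,180:350],None,fx=3,fy=3,interpolation=cv2.INTER_CUBIC)
cv2.imwrite('pics/c1.png',a)
cv2.imwrite('pics/c2.png',cv2.resize(t[215:295,140:300],None,fx=5,fy=5,interpolation=cv2.INTER_CUBIC))
d1=cv2.resize(s[170:270,290:420],None,fx=4,fy=4,interpolation=cv2.INTER_CUBIC)
d2=cv2.resize(s[280:380,80:230],None,fx=3,fy=4,interpolation=cv2.INTER_CUBIC)
cv2.imwrite('pics/c3.png',d1)
d3=cv2.resize(t[140:330,190:440],None,fx=3,fy=3,interpolation=cv2.INTER_CUBIC)
cv2.imwrite('pics/c4.png',d3)
```

```text
(no output)
```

View pics/c1.png

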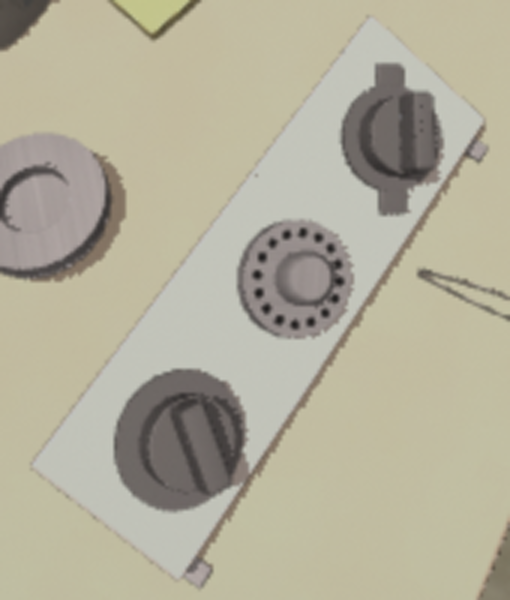

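View pics/c2.png

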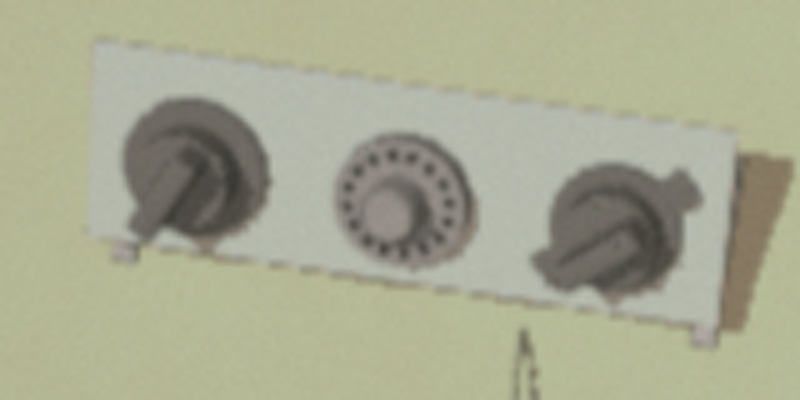

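View pics/c3.png

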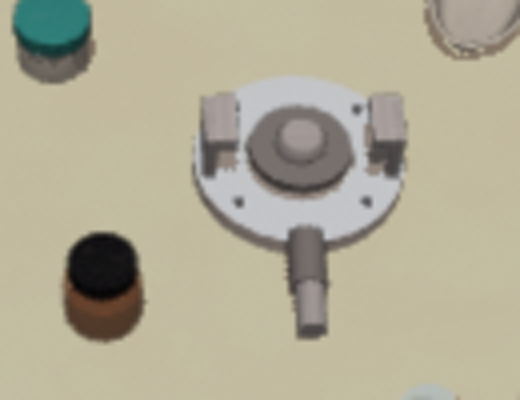

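View pics/c4.png

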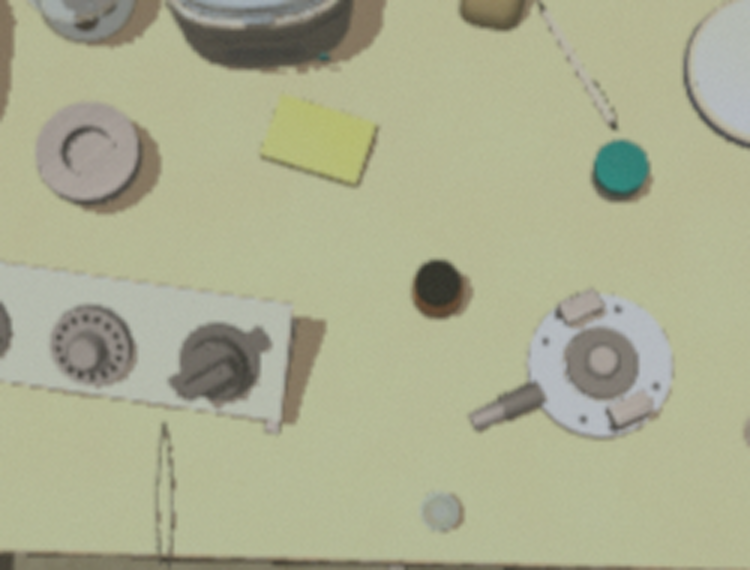

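```bash
cat > fit1.py <<'E'
from h import *
from scipy.optimize import least_squares
S=load('side0');T=load('top0')
t=np.radians(32)
def c(p,o,k): return [(p[0]+.5)/k-.5+o[0],(p[1]+.5)/k-.5+o[1]]
# rack
P=np.array([[52,160,0],[52,-160,0],[-52,-160,0],[-52,160,0]],float)
tp=np.array([c(p,(140,215),5) for p in [(95,38),(737,130),(718,325),(88,235)]])
sp=np.array([c(p,(180,270),3) for p in [(32,465),(370,15),(485,120),(182,580)]])
def rackR(yaw): return R.from_euler('z',yaw)*R.from_euler('y',-t)
def f(v):
    W=rackR(v[2]).apply(P)+[v[0],v[1],62]
    return np.r_[(proj(T,W)-tp).ravel(),(proj(S,W)-sp).ravel()]
r=least_squares(f,[400,150,0]); print('rack',r.x,np.round(r.fun,1)); 
D=np.array([[47.5,0,49],[-47.5,0,49],[0,0,33]])
td=np.array([c(p,(190,140),3) for p in [(582,306),(630,409),(602,360)]])
sd=np.array([c(p,(290,170),4) for p in [(219,110),(387,112),(301,136)]])
def g(v):
    W=R.from_euler('z',v[2]).apply(D)+[v[0],v[1],0]
    return np.r_[(proj(T,W)-td).ravel(),(proj(S,W)-sd).ravel()]
r2=least_squares(g,[400,-200,0.3]); print('dock',r2.x,np.round(r2.fun,1))
# parts
RR=rackR(r.x[2])
for nm,y,n,tpx,spx in [('hub',0,34,c((388,212),(140,215),5),c((308,278),(180,270),3)),('cap',-105,51,c((598,258),(140,215),5),c((423,132),(180,270),3))]:
    W=RR.apply([[0,y,0],[0,y,n]])+[r.x[0],r.x[1],62]
    print(nm,W, proj(T,W[1]),tpx,proj(S,W[1]),spx)
for nm,px,z in [('jar',(336,235),52),('tweez',(244,282),8),('tweez2',(245,325),8),('dappen',(338,310),24),('kidney',(472,285),16),('pot',(397,194),40),('pad',(297,187),12),('bighub',(220,190),14)]: print(nm,atz(T,px,z).round())
E
python3 fit1.py
```

```text
rack [ 5.46650430e+02  2.28026833e+02 -1.17577649e-01] [-1.1 -0.3  0.5 -0.4  0.3  0.  -0.3 -0.2 -0.4  0.3  0.7 -1.   0.8 -0.8
 -0.3  0.6]
dock [ 5.43521134e+02 -1.91851833e+02  4.33044217e-01] [-0.  -1.2  0.2 -0.9  0.6 -0.8  0.8  1.2  0.7  1.3  0.6 -0.5]
hub [[546.65043049 228.02683329  62.        ]
 [528.7575719  230.14038211  90.83363527]] [[217.22391185 255.83706936]] [217.2, 257.0] [[281.97328428 360.32588176]] [282.3333333333333, 362.3333333333333]
cap [[534.33320316 123.75178397  62.        ]
 [507.49391528 126.92210719 105.2504529 ]] [[259.0821769  264.60785719]] [259.2, 266.2] [[319.84760132 310.96955939]] [320.66666666666663, 313.6666666666667]
jar [597. -53.  52.]
tweez [479. 176.   8.]
tweez2 [372. 167.   8.]
dappen [414. -62.  24.]
kidney [ 485. -397.   16.]
pot [ 712. -207.   40.]
pad [734.  52.  12.]
bighub [719. 253.  14.]
```

```bash
cat >> h.py <<'E'
def tool(o=None):
    o=o or get_obs(); r=R.from_quat(o['tool_rot']); x=r.apply([1,0,0]); return np.array(o['eef_pos']),r,np.arctan2(x[1],x[0])
def to(xyz,psi=None):
    o=get_obs(); p,r,a=tool(o); d=r.inv().apply(np.array(xyz)-p)
    tw=0 if psi is None else -((psi-a+np.pi)%(2*np.pi)-np.pi)
    print('clk %.2f'%o['clock'],'p',p.round(1),'psi %.3f'%a,'q6 %.3f'%o['joint_pos'][5],'-> d',d.round(1),'turn %.3f'%tw); return d,tw
def camtool():
    s=load('wrist0'); p,r,a=np.array([211.41,-452.82,230.95]),R.from_quat([.976246,.2166656,-.00011,-.0004]),0
    return r.inv().apply(s['xyz']-p), r.inv()*R.from_quat(s['orientation'])
def wcam(xyz,psi):
    t,q=camtool(); s=dict(load('wrist0')); r=R.from_euler('z',psi)*R.from_euler('x',np.pi); s['xyz']=np.array(xyz)+r.apply(t); s['orientation']=(r*q).as_quat(); return s
E
python3 - <<'E'
from h import *
t,q=camtool(); print(t,q.apply([0,0,1]),q.apply([1,0,0]))
for xyz in [(490,232,200),(470,235,220),(500,232,160)]:
    s=wcam(xyz,-.118); print(xyz,proj(s,[[528,230,90],[546,228,62],[507,127,105]]))
to((480,232,200),-.118)
E
```

```text
[  83.22823517    0.36815362 -142.08597201] [-0.31991088  0.00145578  0.94744652] [ 1.26764101e-04  9.99998876e-01 -1.49372371e-03]
(490, 232, 200) [[315.59456065 185.20578845]
 [315.72582627 152.54168529]
 [483.65807919 203.43779763]]
(470, 235, 220) [[316.70161931 150.55578696]
 [316.7470542  121.82218341]
 [476.57160418 166.35980239]]
(500, 232, 160) [[317.00308826 215.49160706]
 [317.03136586 175.46503839]
 [513.28748095 238.42265337]]
clk 0.15 p [ 211.4 -452.8  230.9] psi 0.437 q6 1.571 -> d [ 533.1 -506.9   31.3] turn 0.555
```

Emit:
apply_moves([
  [533, -507, 0, 0.555],
  [533, -507, 0, 0.555],
  [533, -507, 0, 0.555],
  [533, -507, 0, 0.555],
  [533, -507, 0, 0.555],
  [533, -507, 10, 0.555],
  [533, -507, 20, 0.555],
  [533, -507, 31, 0.555],
  [533, -507, 31, 0.555],
  [533, -507, 31, 0.555],
  [533, -507, 31, 0.555],
  [533, -507, 31, 0.555],
])

```text
clock: 1.65
eef_pos: [441.5, -4.8, 207.2]
tool_rot: [0.999, -0.023, -0.001, -0.025]
force: [-0.5, -0.1, -0.3]
opening: 85.4
```

```bash
python3 -c "
from h import *
to((490,232,195),-.118)"
```

```text
clk 1.65 p [441.5  -4.8 207.2] psi -0.046 q6 3.141 -> d [  37.6 -237.9   24.1] turn 0.072
```

```bash
python3 -c "
from h import *
to((505,232,195),-.118)
print(proj(wcam((505,232,195),3.023),[[528,230,90],[546,228,62],[507,127,105]]))"
```

```text
clk 1.65 p [441.5  -4.8 207.2] psi -0.046 q6 3.141 -> d [  52.6 -238.5   24.1] turn 0.072
[[320.54171573 274.59185736]
 [320.67300341 281.82346424]
 [158.29310258 271.51018063]]
```

Emit:
apply_moves([
  [5, -60, 6, -0.18],
  [15, -120, 12, -0.36],
  [25, -180, 18, -0.54],
  [35, -238, 20, -0.72],
  [44, -238, 20, -0.9],
  [50, -238, 20, -1.08],
  [50, -238, 20, -1.26],
  [50, -238, 20, -1.44],
  [50, -238, 20, -1.62],
  [50, -238, 20, -1.8],
  [50, -238, 20, -1.98],
  [50, -238, 20, -2.16],
])

```text
clock: 3.15
eef_pos: [502.9, 230.7, 199.0]
tool_rot: [0.489, 0.872, 0.022, -0.012]
force: [-0.2, 0.5, 0.2]
opening: 85.3
```

```bash
python3 -c "
from h import *
to((505,232,195),3.023);print(get_obs()['tool_rot'])"
```

```text
clk 3.15 p [502.9 230.7 199. ] psi 2.119 q6 1.427 -> d [-0.2  2.4  4. ] turn -0.904
[ 0.48937248  0.87171359  0.02182963 -0.01238831]
```

```bash
python3 -c "
from h import *
o=get_obs();print(o['joint_pos'].round(4),o['joint_vel'].round(3)); r=R.from_quat(o['tool_rot']);print(r.apply([0,0,1]))"
```

```text
[0.4037 0.3117 0.0132 1.2528 0.0463 1.4273] [-0.00e+00  1.00e-03 -1.00e-03 -0.00e+00  2.00e-03 -1.43e+00]
[-2.32480900e-04  5.01833765e-02 -9.98739994e-01]
```

Emit:
apply_moves([
  [0, 2, 4, -0.187],
  [0, 2, 4, -0.37],
  [0, 2, 4, -0.56],
  [0, 2, 4, -0.75],
  [0, 2, 4, -0.93],
  [0, 2, 4, -1.12],
  [0, 2, 4, -1.3],
  [0, 2, 4, -1.5],
  [0, 2, 4, -1.68],
  [0, 2, 4, -1.87],
  [0, 2, 4, -2.05],
  [0, 2, 4, -2.24],
])

```text
clock: 4.65
eef_pos: [505.1, 231.2, 195.0]
tool_rot: [-0.572, 0.82, 0.021, 0.014]
force: [-0.7, -0.1, 0.5]
opening: 85.1
```

```bash
python3 -c "
from h import *
o=get_obs();print(o['joint_pos'].round(4),o['joint_vel'].round(3)); r=R.from_quat(o['tool_rot']);print(r.apply([0,0,1]));to((505,232,195),3.023);snap('wrist','w1')"
```

```text
[ 0.4032  0.3175  0.011   1.2449  0.046  -0.8154] [ 0.000e+00 -1.000e-03 -1.000e-03  0.000e+00  2.000e-03 -1.491e+00]
[-2.20673238e-04  4.99509906e-02 -9.98751646e-01]
clk 4.65 p [505.1 231.2 195. ] psi -1.923 q6 -0.815 -> d [-0.7  0.3 -0. ] turn 1.337
```

View pics/w1.png

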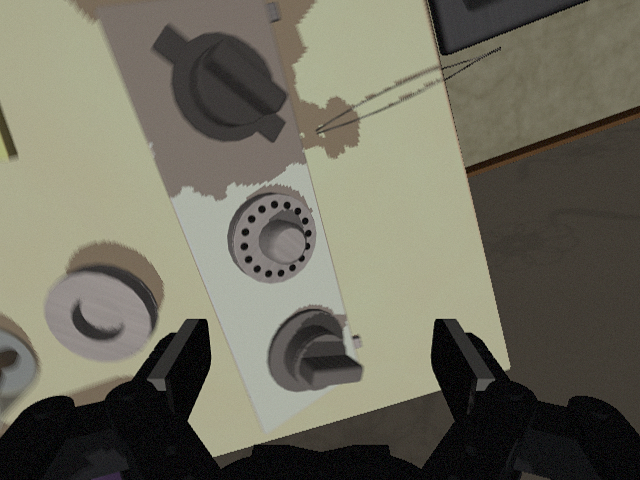

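Emit:
apply_moves([
  [0, 0, 0, -0.187],
  [0, 0, 0, -0.37],
  [0, 0, 0, -0.56],
  [0, 0, 0, -0.75],
  [0, 0, 0, -0.93],
  [0, 0, 0, -1.12],
  [0, 0, 0, -1.3],
  [0, 0, 0, -1.5],
  [0, 0, 0, -1.68],
  [0, 0, 0, -1.87],
  [0, 0, 0, -2.05],
  [0, 0, 0, -2.24],
])

```text
clock: 6.2
eef_pos: [505.5, 230.7, 194.9]
tool_rot: [0.987, 0.161, 0.004, -0.025]
force: [0.1, -0.3, 0.9]
opening: 85.4
```

```bash
cat >> h.py <<'E'
def st():
    o=get_obs();r=R.from_quat(o['tool_rot']);print('q',o['joint_pos'].round(3),'z',r.apply([0,0,1]).round(4),'F',np.round(o['force'],1),'T',np.round(o['ft_torque'],2),'open',round(o['opening'],1))
E
python3 -c "
from h import *
st();to((505,232,195),3.023)"
```

```text
q [ 0.402  0.318  0.011  1.245  0.046 -3.063] z [-2.000e-04  4.980e-02 -9.988e-01] F [ 0.1 -0.3  0.9] T [-0.08 -0.03 -0.  ] open 85.4
clk 6.20 p [505.5 230.7 194.9] psi 0.324 q6 -3.063 -> d [-0.  -1.4 -0.1] turn -2.699
```

Emit:
apply_moves([
  [0, 0, 0, -0.1],
  [0, 0, 0, -0.15],
  [0, 0, 0, -0.15],
  [0, 0, 0, -0.15],
])

```text
clock: 6.7
eef_pos: [497.3, 247.8, 194.9]
tool_rot: [0.975, 0.22, 0.008, -0.017]
force: [-0.7, -0.3, -0.7]
opening: 85.9
```

```bash
python3 -c "
from h import *
st();to((505,232,195),3.023)"
```

```text
q [ 0.446  0.315  0.008  1.241  0.029 -3.14 ] z [ 0.0076  0.036  -0.9993] F [-0.7 -0.3 -0.7] T [-0.07  0.02  0.05] open 85.9
clk 6.70 p [497.3 247.8 194.9] psi 0.444 q6 -3.140 -> d [ 0.1 17.6 -0.6] turn -2.579
```

Emit:
apply_moves([
  [0, 0, 0, -0.18],
  [0, 0, 0, -0.25],
  [0, 0, 0, -0.25],
  [0, 0, 0, -0.25],
])

```text
clock: 7.2
eef_pos: [460.2, 302.4, 194.9]
tool_rot: [0.956, 0.293, 0.017, 0.009]
force: [-0.4, -0.7, -0.7]
opening: 85.2
```

```bash
python3 -c "
from h import *
st();to((505,232,195),3.023)"
```

```text
q [ 0.597  0.301 -0.011  1.232 -0.027 -3.14 ] z [ 0.0373 -0.0077 -0.9993] F [-0.4 -0.7 -0.7] T [-0.06  0.05  0.02] open 85.2
clk 7.20 p [460.2 302.4 194.9] psi 0.596 q6 -3.140 -> d [-2.4 83.4  2.1] turn -2.427
```

Emit:
apply_moves([
  [-60, 0, 0, 0.1],
  [-120, 0, 0, 0.2],
  [-180, 0, 0, 0.3],
  [-240, 0, 0, 0.4],
  [-280, 0, 0, 0.45],
  [-300, 0, 0, 0.5],
  [-315, 0, 0, 0.5],
  [-315, 0, 0, 0.5],
])

```text
clock: 8.2
eef_pos: [199.6, 125.5, 186.7]
tool_rot: [0.999, 0.048, 0.019, 0.005]
force: [0.2, 0.1, 0.1]
opening: 85.2
```

```bash
python3 -c "
from h import *
st();to((505,232,195),3.023)"
```

```text
q [ 0.598 -0.36  -0.67   1.234 -0.027 -2.64 ] z [ 0.0378 -0.0073 -0.9993] F [0.2 0.1 0.1] T [ 0.01  0.02 -0.02] open 85.2
clk 8.20 p [199.6 125.5 186.7] psi 0.096 q6 -2.640 -> d [314.3 -76.9   2.5] turn -2.927
```

Emit:
apply_moves([
  [60, -15, 0, 0.1],
  [120, -30, 0, 0.2],
  [180, -44, 0, 0.214],
])

```text
clock: 8.57
eef_pos: [377.4, 187.3, 192.5]
tool_rot: [0.998, -0.06, 0.019, 0.002]
force: [0.5, 1.2, 0.9]
opening: 85.6
```

```bash
python3 -c "
from h import *
st();to((505,232,195),-.118)"
```

```text
q [ 0.478  0.035 -0.338  1.167 -0.024 -2.544] z [ 0.0381 -0.007  -0.9993] F [0.5 1.2 0.9] T [ 0.03  0.03 -0.04] open 85.6
clk 8.57 p [377.4 187.3 192.5] psi -0.120 q6 -2.544 -> d [121.3 -59.7   2. ] turn -0.002
```

Emit:
apply_moves([
  [60, -30, 5, 0],
  [115, -58, 15, 0],
  [115, -58, 25, 0],
  [115, -58, 25, 0],
])

```text
clock: 9.07
eef_pos: [499.3, 230.6, 170.0]
tool_rot: [0.998, -0.06, 0.018, 0.003]
force: [-0.9, -0.3, 0.4]
opening: 85.3
```

```bash
python3 -c "
from h import *
st();to((505,232,165),-.118);snap('wrist','w2')"
```

```text
q [ 0.446  0.307 -0.067  1.169 -0.023 -2.576] z [ 0.0354 -0.0083 -0.9993] F [-0.9 -0.3  0.4] T [-0.03  0.    0.05] open 85.3
clk 9.07 p [499.3 230.6 170. ] psi -0.120 q6 -2.576 -> d [ 5.3 -2.1  5.2] turn -0.002
```

View pics/w2.png

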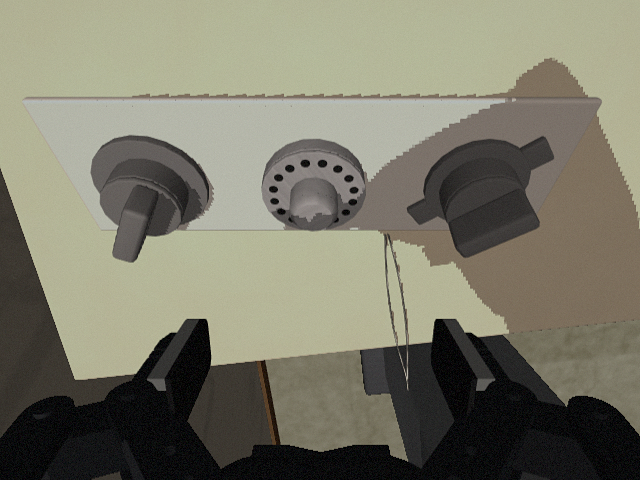

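```bash
cat > ov.py <<'E'
from h import *
import sys
RK=np.array([546.65,228.03,62]);RR=R.from_euler('z',-.1176)*R.from_euler('y',-np.radians(32))
def circ(r,n,c): 
    a=np.linspace(0,2*np.pi,73); return RR.apply(np.c_[c[0]+r*np.cos(a),c[1]+r*np.sin(a),0*a+n])+RK
def box(x,y,z,ang,c):
    P=np.array([[sx*x,sy*y] for sx,sy in [(-1,-1),(1,-1),(1,1),(-1,1),(-1,-1)]])
    m=np.array([[np.cos(ang),-np.sin(ang)],[np.sin(ang),np.cos(ang)]])
    return RR.apply(np.c_[P@m.T+c,np.full(5,z)])+RK
def draw(fn,curves,out,crop,k):
    s=load(fn); im=cv2.cvtColor(s['pixels'],cv2.COLOR_RGB2BGR); x0,y0,x1,y1=crop
    im=cv2.resize(im[y0:y1,x0:x1],None,fx=k,fy=k,interpolation=cv2.INTER_CUBIC)
    for c,col in curves:
        p=(proj(s,c)-[x0,y0]+.5)*k-.5
        cv2.polylines(im,[np.round(p).astype(np.int32)],False,col,1)
    cv2.imwrite('pics/'+out+'.png',im)
E
python3 - <<'E'
from ov import *
c=(-4.2,0); e=(-4.2,-105)
g=(0,255,0);b=(255,0,0)
rk=RR.apply([[52,160,0],[52,-160,0],[-52,-160,0],[-52,160,0],[52,160,0]])+RK
ang=np.radians(-128+0)
draw('w2',[(rk,(0,0,255)),(circ(33,0,c),g),(circ(33,14,c),g),(circ(15,30,c),g),(circ(13,34,c),b),(circ(33,0,e),g),(box(23,7,51,ang,e),b),(box(46,9,6,ang,e),g)],'o1',(230,80,630,280),2)
E
```

View pics/o1.png

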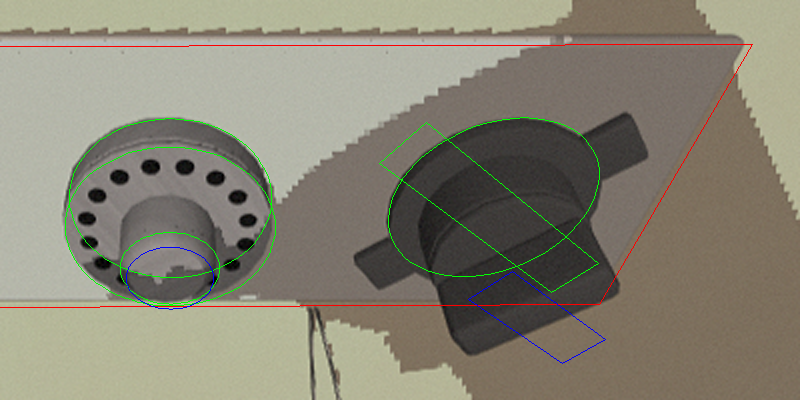

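Run:
```python
from ov import *
s=load('w2')
def onplane(s,px,n):
    o,d=ray(s,px); nn=RR.apply([0,0,1]); p0=RK+nn*n; P=o+d*((p0-o)@nn)/(d@nn); return RR.inv().apply(P-RK)
A=onplane(s,(230+627/2,80+130/2),6); B=onplane(s,(230+370/2,80+262/2),6); print(A,B,(A+B)/2,np.degrees(np.arctan2(*(A-B)[1::-1])))
# top-bar centre
C=onplane(s,(230+545/2,80+310/2),51); print(C)
H=onplane(s,(230+168/2,80+266/2),34);print('hubtop',H)
A=[(627,130),(370,262)]
ang=np.arctan2(*(onplane(s,(230+627/2,80+130/2),6)-onplane(s,(230+370/2,80+262/2),6))[1::-1])
g=(0,255,0);b=(255,0,0)
for e in [(-2.5,-104)]:
    draw('w2',[(circ(33,34,(50,50)),g),(circ(33,0,e),g),(box(23,7,51,ang,e),b),(box(46,9,6,ang,e),g),(circ(15,30,(-3,0)),g),(circ(13,34,(-3,0)),b)],'o2',(230,80,630,280),2)
```

```text
[  28.25763473 -133.72844308    6.        ] [-24.60187432 -68.37902391   6.        ] [   1.8278802  -101.05373349    6.        ] -51.03147154525093
[  -0.20041827 -105.5635296    51.        ]
hubtop [ 0.9614916   0.28521962 34.        ]
```

View pics/o2.png

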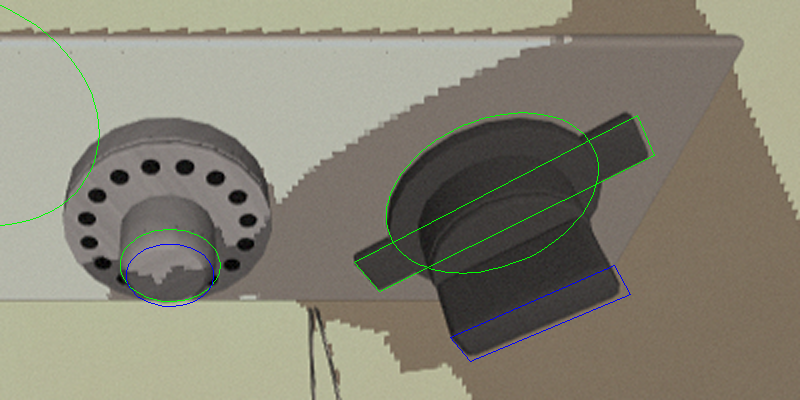

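```bash
python3 -c "
from h import *
to((531,230.2,125),-.118);to((531,230.2,76),-.118)"
```

```text
clk 9.12 p [498.9 230.6 171.1] psi -0.120 q6 -2.576 -> d [30.2 -3.6 47.3] turn -0.002
clk 9.12 p [498.9 230.6 171.1] psi -0.120 q6 -2.576 -> d [28.4 -3.8 96.2] turn -0.002
```

Emit:
apply_moves([
  [30, -3.6, 25, 0],
  [30, -3.6, 50, 0],
  [29, -3.7, 75, 0],
  [28.4, -3.8, 90, 0],
  [28.4, -3.8, 96, 0],
  [28.4, -3.8, 96, 0],
])

```text
clock: 9.88
eef_pos: [531.0, 230.3, 76.8]
tool_rot: [0.998, -0.06, 0.019, 0.003]
force: [0.7, 0.5, -0.1]
opening: 85.5
```

```bash
python3 -c "
from h import *
st();to((531,230.2,76),-.118);snap('wrist','w3')"
```

```text
q [ 0.421  0.419 -0.149  0.972 -0.022 -2.601] z [ 0.0371 -0.0075 -0.9993] F [ 0.7  0.5 -0.1] T [-0.01  0.01  0.03] open 85.5
clk 9.88 p [531.  230.3  76.8] psi -0.120 q6 -2.601 -> d [-0.   0.1  0.8] turn -0.002
```

View pics/w3.png

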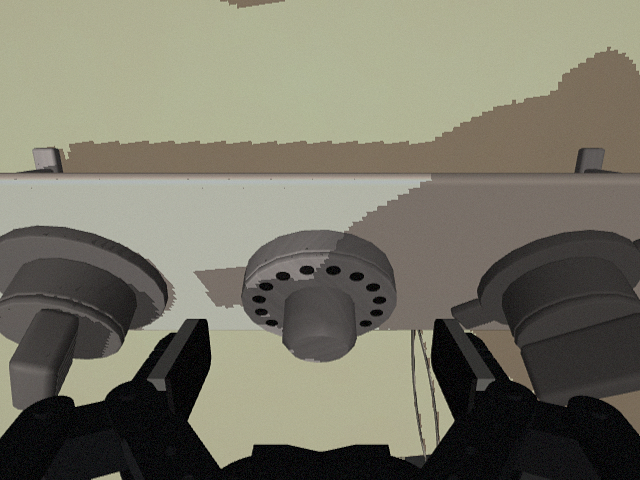

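Emit:
apply_moves([
  [0, 0, 0.5, 0],
  [0, 0, 0.5, 0],
  [0, 0, 0.5, 0],
  [0, 0, 0.5, 0],
  [0, 0, 0.5, 0],
  [0, 0, 0.5, 0],
], claw=20)

```text
clock: 10.68
eef_pos: [531.4, 230.4, 77.1]
tool_rot: [0.998, -0.06, 0.019, 0.002]
force: [-3.3, -0.6, 7.9]
opening: 27.3
```

```bash
python3 -c "
from h import *
st();snap('wrist','w4')"
```

```text
q [ 0.421  0.419 -0.149  0.972 -0.022 -2.601] z [ 0.0379 -0.0071 -0.9993] F [-3.3 -0.6  7.9] T [-0.23  0.58  0.03] open 27.3
```

View pics/w4.png

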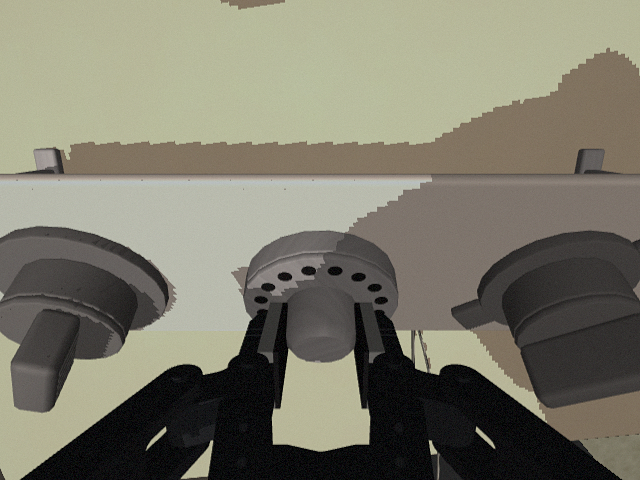

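```bash
python3 -c "
from h import *
from ov import RR
p,r,a=tool(); n=RR.apply([0,0,1])
for k in (6,20): print(r.inv().apply(n*k).round(1))
print(r.inv().apply(n*22+[0,0,40]).round(1))
print(r.inv().apply(n*22+[0,0,80]).round(1))"
```

```text
[-3.   0.  -5.2]
[ -9.9   0.1 -17.4]
[ -9.4   0.2 -59.1]
[ -7.9   0.3 -99. ]
```

Emit:
apply_moves([
  [-3, 0, -5, 0],
  [-6, 0, -10, 0],
  [-9, 0, -14, 0],
  [-13, 0, -20, 0],
  [-15, 0, -40, 0],
])

```text
clock: 11.35
eef_pos: [514.0, 232.2, 116.2]
tool_rot: [0.998, -0.06, 0.018, 0.003]
force: [0.4, 0.5, -1.1]
opening: 26.8
```

```bash
python3 -c "
from h import *
st();snap('wrist','w5')"
```

```text
q [ 0.437  0.363 -0.127  1.051 -0.022 -2.585] z [ 0.0362 -0.0079 -0.9993] F [ 0.4  0.5 -1.1] T [ 0.04  0.04 -0.04] open 26.8
```

View pics/w5.png

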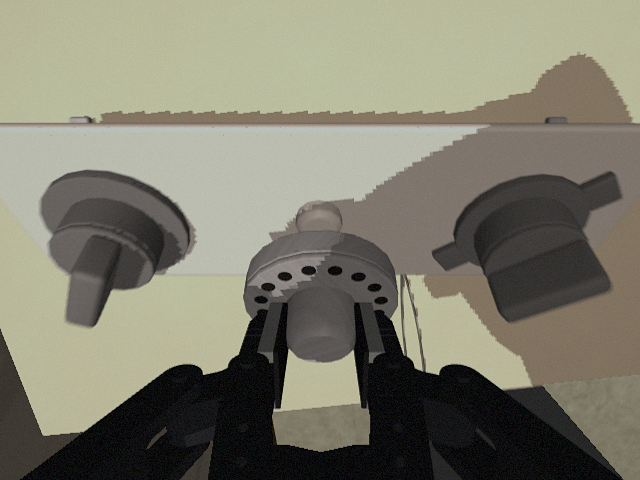

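```bash
python3 -c "
from h import *
to((505,15,120),-1.4);to((505,15,45),-1.4)"
```

```text
clk 11.40 p [515.1 232.9 119.4] psi -0.120 q6 -2.585 -> d [ 16.  217.6   0.4] turn 1.280
clk 11.40 p [515.1 232.9 119.4] psi -0.120 q6 -2.585 -> d [ 13.  217.5  75.3] turn 1.280
```

Emit:
apply_moves([
  [-3, 0, -50, 0],
  [0, 50, -60, 0.18],
  [5, 110, -60, 0.36],
  [10, 165, -50, 0.54],
  [16, 217, -30, 0.72],
  [16, 217.6, 10, 0.9],
  [14, 217.6, 50, 1.08],
  [13, 217.5, 70, 1.28],
  [13, 217.5, 74, 1.28],
  [13, 217.5, 75, 1.28],
])

```text
clock: 12.65
eef_pos: [505.4, 15.0, 45.9]
tool_rot: [0.766, -0.642, 0.017, -0.011]
force: [1.1, -0.8, -0.9]
opening: 27.4
```

```bash
python3 -c "
from h import *
st();to((505,15,33),-1.4);snap('wrist','w6');snap('side','s6')"
```

```text
q [ 0.034  0.306 -0.405  0.82  -0.008 -1.712] z [ 0.0404 -0.0062 -0.9992] F [ 1.1 -0.8 -0.9] T [0.04 0.05 0.01] open 27.4
clk 12.65 p [505.4  15.   45.9] psi -1.396 q6 -1.712 -> d [-0.2  0.9 12.8] turn 0.004
```

View pics/w6.png

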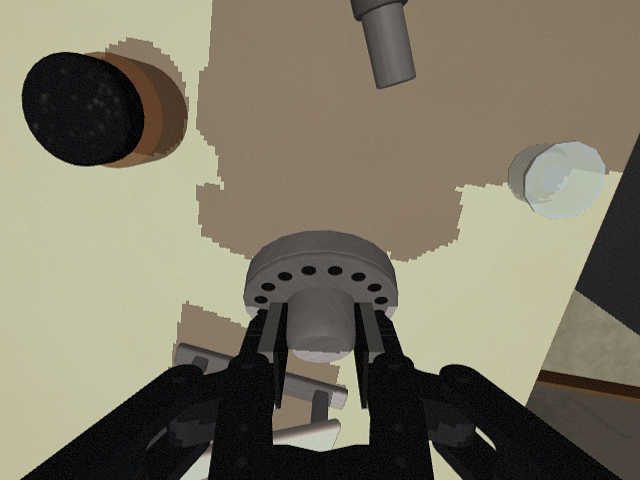

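View pics/s6.png

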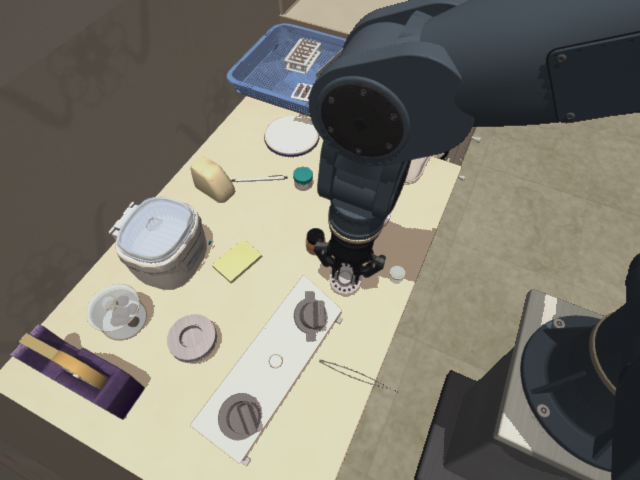

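Emit:
apply_moves([
  [0, 0, 12, 0],
  [0, 0, 15, 0],
  [0, 0, 18, 0],
  [0, 0, 21, 0],
  [0, 0, 23, 0],
  [0, 0, 23, 0],
])

```text
clock: 13.5
eef_pos: [511.1, 13.2, 26.2]
tool_rot: [0.766, -0.643, 0.022, -0.012]
force: [4.3, -15.3, 34.9]
opening: 26.8
```

```bash
python3 -c "
from h import *
st();to((505,15,33),-1.4);snap('wrist','w7')"
```

```text
q [ 0.033  0.33  -0.428  0.762 -0.011 -1.712] z [ 0.0502 -0.0098 -0.9987] F [  4.3 -15.3  34.9] T [-2.91 -1.18 -0.18] open 26.8
clk 13.50 p [511.1  13.2  26.2] psi -1.398 q6 -1.712 -> d [-2.8  5.4 -7.1] turn 0.002
```

View pics/w7.png

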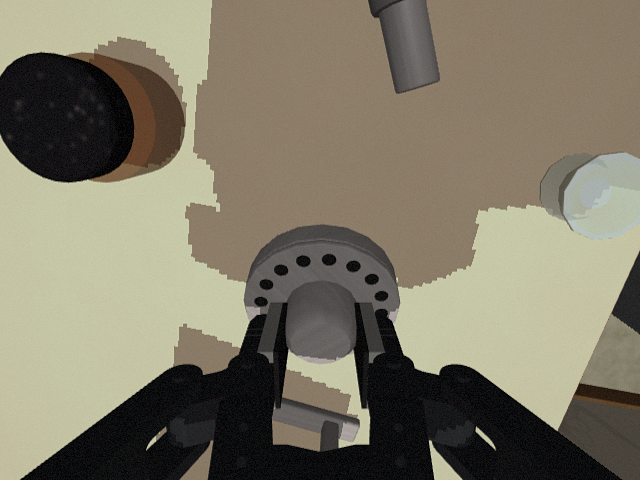

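Emit:
apply_moves([
  [0, 0, 0, 0],
  [0, 0, -3, 0],
  [0, 0, -10, 0],
  [0, 0, -20, 0],
], claw=85)

```text
clock: 14.05
eef_pos: [509.8, 13.5, 46.5]
tool_rot: [0.766, -0.643, 0.022, -0.012]
force: [0.3, -0.5, 0.4]
opening: 85.1
```

```bash
python3 -c "
from h import *
st();to((505,15,33),-1.4);snap('wrist','w8')"
```

```text
q [ 0.033  0.306 -0.404  0.812 -0.011 -1.712] z [ 0.0494 -0.0097 -0.9987] F [ 0.3 -0.5  0.4] T [0.07 0.06 0.  ] open 85.1
clk 14.05 p [509.8  13.5  46.5] psi -1.397 q6 -1.712 -> d [-2.6  5.1 13.2] turn 0.003
```

View pics/w8.png

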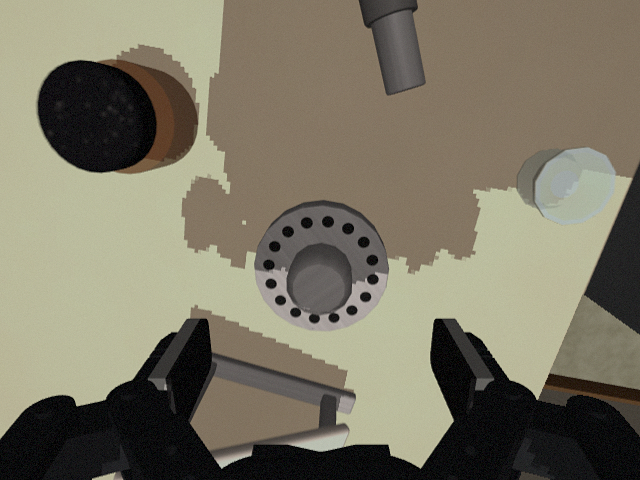

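```bash
cat > flat.py <<'E'
from h import *
def fc(r,z,c):
    a=np.linspace(0,2*np.pi,73); return np.c_[c[0]+r*np.cos(a),c[1]+r*np.sin(a),0*a+z]
def draw(fn,curves,out,crop,k):
    s=load(fn); im=cv2.cvtColor(s['pixels'],cv2.COLOR_RGB2BGR); x0,y0,x1,y1=crop
    im=cv2.resize(im[y0:y1,x0:x1],None,fx=k,fy=k,interpolation=cv2.INTER_CUBIC)
    for c,col in curves:
        p=(proj(s,c)-[x0,y0]+.5)*k-.5
        cv2.polylines(im,[np.round(p).astype(np.int32)],False,col,1)
    cv2.imwrite('pics/'+out+'.png',im)
E
python3 - <<'E'
from flat import *
s=load('w8'); c=atz(s,(320,262),12); print(c, s['xyz'])
g=(0,255,0);b=(255,0,0);c=c[:2]
draw('w8',[(fc(33,0,c),g),(fc(33,14,c),g),(fc(15,30,c),b),(fc(13,34,c),b)],'o8',(220,180,430,350),3)
E
```

```text
[5.15014025e+02 1.66142206e-01 1.20000000e+01] [517.84869985 -66.32943408 189.92806701]
```

View pics/o8.png

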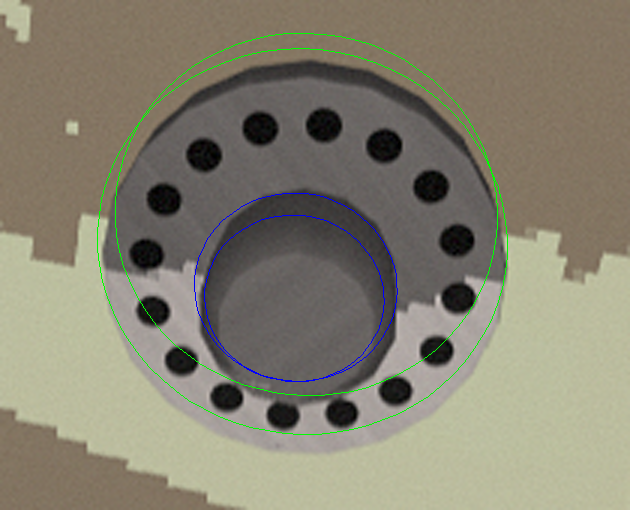

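```bash
python3 -c "
from h import *
to((514.2,3.2,48),-3.2)"
```

```text
clk 14.10 p [510.6  13.5  47.9] psi -1.397 q6 -1.712 -> d [10.8 -1.8  0.2] turn 1.803
```

Emit:
apply_moves([
  [3, 0, 0, 0.18],
  [6, -1, 0, 0.36],
  [10.8, -1.8, 0, 0.54],
  [10.8, -1.8, 0, 0.72],
  [10.8, -1.8, 0, 0.9],
  [10.8, -1.8, 0, 1.08],
  [10.8, -1.8, 0, 1.26],
  [10.8, -1.8, 0, 1.44],
  [10.8, -1.8, 0, 1.62],
  [10.8, -1.8, 0, 1.8],
  [10.8, -1.8, 0, 1.8],
])

```text
clock: 15.48
eef_pos: [514.3, 3.2, 48.4]
tool_rot: [0.027, 0.999, -0.004, 0.026]
force: [0.5, 0.0, -0.0]
opening: 84.8
```

Run:
```python
from flat import *
st();snap('wrist','w9');to((514.2,3.2,16),-3.2)
g=(0,255,0);b=(255,0,0);c=(514.2,3.2)
draw('w9',[(fc(33,0,c),g),(fc(33,14,c),g),(fc(15,30,c),b),(fc(13,34,c),b)],'o9',(120,150,520,400),2)
```

```text
q [ 0.013  0.309 -0.393  0.817 -0.01   0.066] z [ 0.0515 -0.0096 -0.9986] F [ 0.5  0.  -0. ] T [ 0.08  0.01 -0.01] open 84.8
clk 15.53 p [514.2   3.2  48.4] psi 3.091 q6 0.063 -> d [ 1.7  0.2 32.3] turn 0.007
```

View pics/o9.png

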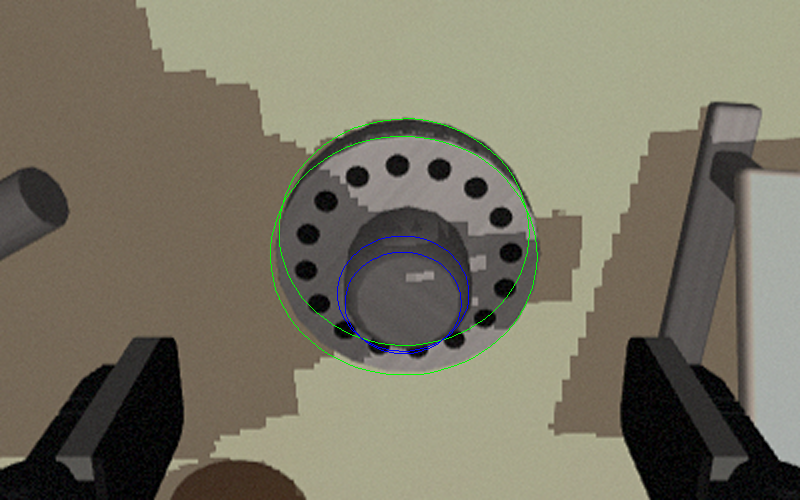

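Emit:
apply_moves([
  [0.6, 0.5, 12, 0],
  [1.2, 0.6, 24, 0],
  [1.7, 0.7, 32, 0],
  [1.7, 0.7, 32, 0],
  [1.7, 0.7, 32, 0],
])

```text
clock: 16.15
eef_pos: [514.4, 3.7, 16.5]
tool_rot: [0.025, 0.999, -0.004, 0.026]
force: [-0.0, 0.6, 0.2]
opening: 84.9
```

Emit:
apply_moves([
  [0, 0, 0, 0],
  [0, 0, 0, 0],
  [0, 0, 0, 0],
  [0, 0, 0, 0],
  [0, 0, 0, 0],
  [0, 0, 0, 0],
], claw=20)

```text
clock: 16.9
eef_pos: [514.5, 3.6, 16.9]
tool_rot: [0.025, 0.999, -0.004, 0.026]
force: [-4.0, 0.1, 9.7]
opening: 27.7
```

Run:
```python
from flat import *
st();snap('wrist','w10');to((543.5,-191.9,80),-3.2)
```

```text
q [ 0.013  0.346 -0.434  0.739 -0.01   0.064] z [ 0.052  -0.0097 -0.9986] F [-4.   0.1  9.7] T [ 0.02  0.65 -0.  ] open 27.7
clk 16.95 p [514.5   3.7  16.9] psi 3.091 q6 0.064 -> d [ -42.1 -194.3  -59.6] turn 0.008
```

View pics/w10.png

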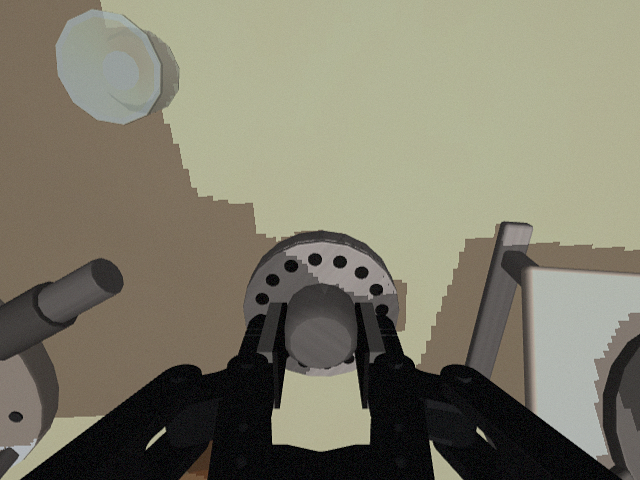

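Emit:
apply_moves([
  [0, 0, -40, 0],
  [-10, -45, -83, 0],
  [-25, -100, -83, 0],
  [-25, -115, -83, 0],
  [-25, -115, -83, 0],
])

```text
clock: 17.58
eef_pos: [528.8, -112.3, 101.5]
tool_rot: [0.026, 0.999, -0.004, 0.026]
force: [0.4, 1.4, -1.2]
opening: 27.5
```

Run:
```python
from flat import *
st();snap('wrist','w11');to((543.5,-191.9,80),-3.2)
```

```text
q [-0.21   0.309 -0.245  0.965  0.001 -0.157] z [ 0.0513 -0.0094 -0.9986] F [ 0.4  1.4 -1.2] T [0.04 0.1  0.03] open 27.5
clk 17.62 p [ 528.7 -111.4  101.5] psi 3.090 q6 -0.157 -> d [-17.8 -79.5  23. ] turn 0.007
```

View pics/w11.png

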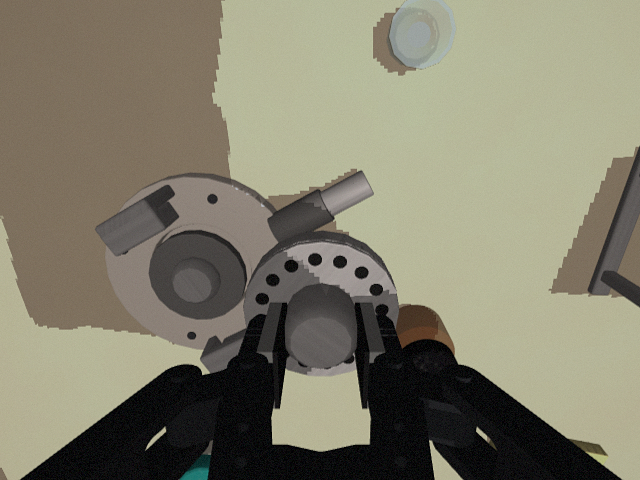

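Run:
```python
from flat import *
g=(0,255,0);b=(255,0,0);r=(0,0,255);c=(543.5,-191.9)
s=load('w11')
# seat ellipse fit by eye: left149 right246 top230 bottom320
print(atz(s,(197.5,275),24), atz(s,(196,281),33))
a=.433
def claw(sg):
    P=np.array([[38,-17],[57,-17],[57,17],[38,17],[38,-17]])*sg; m=np.array([[np.cos(a),-np.sin(a)],[np.sin(a),np.cos(a)]]); return np.c_[P@m.T+c,np.full(5,49)]
draw('w11',[(fc(62,14,c),r),(fc(30,24,c),g),(fc(15,28.5,c),b),(fc(12,33,c),b),(claw(1),r),(claw(-1),r)],'o11',(90,150,350,380),3)
```

```text
[ 542.90331735 -189.88767489   24.        ] [ 542.50925356 -187.97567928   33.        ]
```

View pics/o11.png

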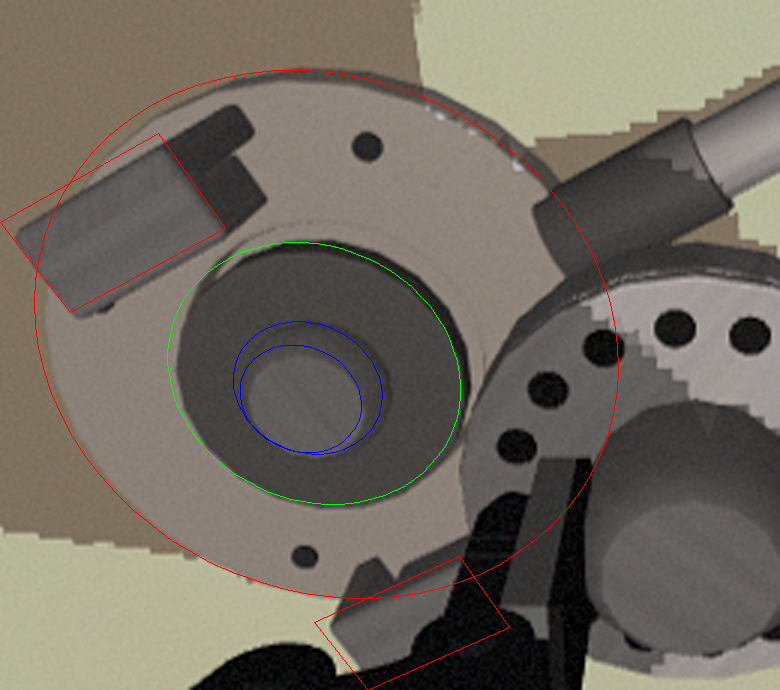

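Run:
```python
from flat import *
g=(0,255,0);b=(255,0,0);r=(0,0,255)
s=load('w11');R0=R.from_quat([.026,.999,-.004,.026])
h=np.array([528.7,-111.4,84.6])
c=h[:2];z=h[2]
d=(544.,-190.3)
draw('w11',[(fc(33,z,c),g),(fc(33,z+14,c),g),(fc(15,z+30,c),b),(fc(13,z+34,c),b),(fc(30,24,d),g),(fc(15,28.5,d),b),(fc(12,33,d),b)],'o12',(140,200,420,400),2.5)
to((*d,80),3.09)
to((*d,52),3.09)
```

```text
clk 17.62 p [ 528.7 -111.4  101.5] psi 3.090 q6 -0.157 -> d [-18.2 -77.9  23. ] turn 0.000
clk 17.62 p [ 528.7 -111.4  101.5] psi 3.090 q6 -0.157 -> d [-16.7 -77.7  50.9] turn 0.000
```

View pics/o12.png

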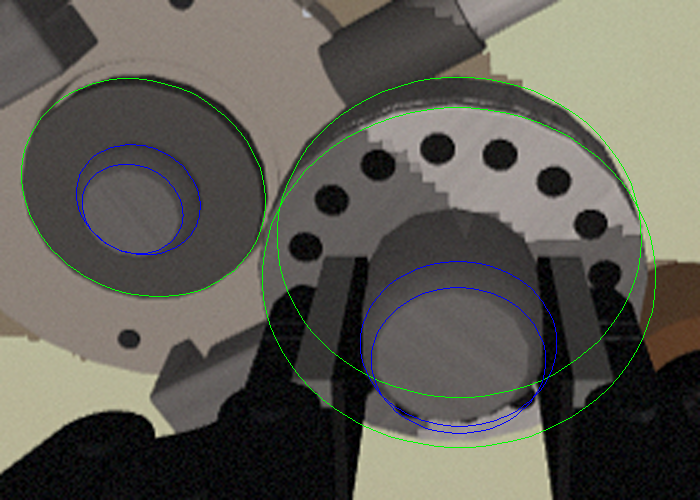

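Run:
```python
from h import *
d=(544.4,-190.)
for z in (80,54,48,42): to((*d,z),3.09)
```

```text
clk 17.62 p [ 528.7 -111.4  101.5] psi 3.090 q6 -0.157 -> d [-18.6 -77.6  23. ] turn 0.000
clk 17.62 p [ 528.7 -111.4  101.5] psi 3.090 q6 -0.157 -> d [-17.2 -77.4  49. ] turn 0.000
clk 17.62 p [ 528.7 -111.4  101.5] psi 3.090 q6 -0.157 -> d [-16.9 -77.4  54.9] turn 0.000
clk 17.62 p [ 528.7 -111.4  101.5] psi 3.090 q6 -0.157 -> d [-16.6 -77.3  60.9] turn 0.000
```

Emit:
apply_moves([
  [-9, -40, 5, 0],
  [-18.6, -77.6, 15, 0],
  [-18.6, -77.6, 23, 0],
  [-18, -77.5, 36, 0],
  [-17.2, -77.4, 49, 0],
  [-17.2, -77.4, 49, 0],
])

```text
clock: 18.38
eef_pos: [543.5, -188.8, 52.7]
tool_rot: [0.025, 0.999, -0.004, 0.025]
force: [-1.2, -0.4, -1.2]
opening: 27.3
```

Run:
```python
from h import *
st();d=(544.4,-190.)
for z in (50,42): to((*d,z),3.09)
snap('wrist','w13')
```

```text
q [-0.339  0.418 -0.218  0.886  0.008 -0.288] z [ 0.049  -0.0083 -0.9988] F [-1.2 -0.4 -1.2] T [-0.    0.07  0.01] open 27.3
clk 18.38 p [ 543.5 -188.8   52.7] psi 3.091 q6 -0.288 -> d [-0.8 -1.1  2.7] turn 0.001
clk 18.38 p [ 543.5 -188.8   52.7] psi 3.091 q6 -0.288 -> d [-0.4 -1.1 10.7] turn 0.001
```

View pics/w13.png

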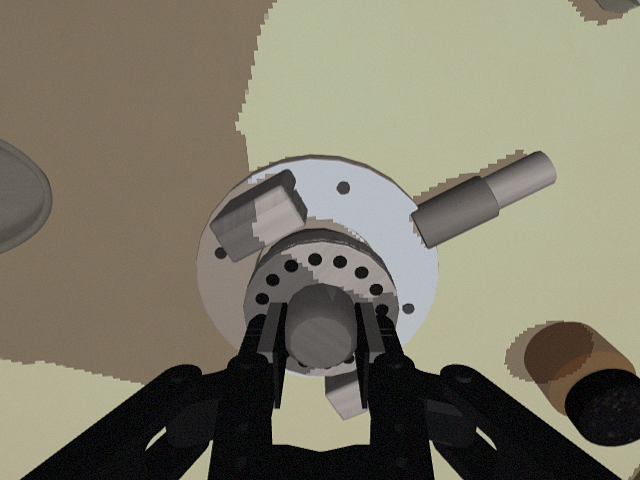

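Run:
```python
from flat import *
g=(0,255,0);b=(255,0,0);r=(0,0,255);d=(544.,-190.3);a=.433
def claw(sg):
    P=np.array([[38,-17],[57,-17],[57,17],[38,17],[38,-17]])*sg; m=np.array([[np.cos(a),-np.sin(a)],[np.sin(a),np.cos(a)]]); return np.c_[P@m.T+d,np.full(5,49)]
draw('w13',[(fc(62,14,d),r),(claw(1),r),(claw(-1),r),(fc(33,36.8,d),g),(fc(33,50.8,d),g),(fc(13,70.8,d),b)],'o13',(180,130,460,430),2)
for i in range(3): print(get_obs()['eef_pos'])
```

```text
[ 543.99607235 -189.17803408   53.47776183]
[ 543.99607235 -189.17803408   53.47776183]
[ 543.99607235 -189.17803408   53.47776183]
```

View pics/o13.png

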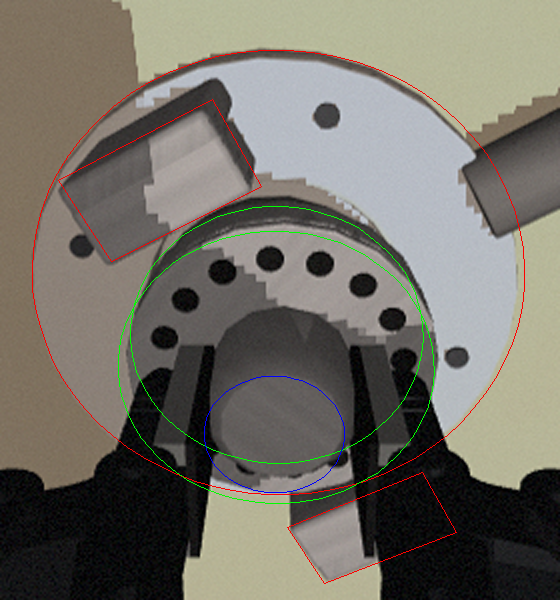

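Emit:
apply_moves([
  [-1.3, -1.1, 1, 0],
  [-1.3, -1.1, 4, 0],
  [-1.2, -1.1, 7, 0],
  [-1.1, -1.1, 9, 0],
  [-1, -1.1, 10.5, 0],
])

```text
clock: 19.05
eef_pos: [545.4, -190.5, 42.9]
tool_rot: [0.025, 0.999, -0.004, 0.025]
force: [-0.4, 1.4, -0.8]
opening: 27.5
```

Run:
```python
from h import *
st();to((545.3,-190.3,41),3.09)
snap('wrist','w14')
```

```text
q [-0.341  0.431 -0.226  0.864  0.009 -0.29 ] z [ 0.05   -0.0087 -0.9987] F [-0.4  1.4 -0.8] T [-0.    0.06 -0.07] open 27.5
clk 19.05 p [ 545.4 -190.5   42.9] psi 3.091 q6 -0.290 -> d [0.2 0.2 1.9] turn 0.001
```

View pics/w14.png

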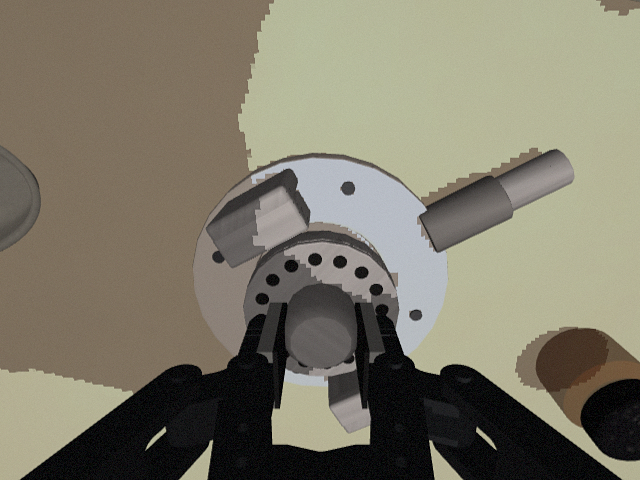

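Emit:
apply_moves([
  [0, 0, 1.5, 0],
  [0, 0, 1.5, 0],
  [0, 0, 0, 0],
  [0, 0, -3, 0],
  [0, 0, -30, 0],
  [0, 0, -60, 0],
], claw=70)

```text
clock: 19.85
eef_pos: [542.0, -189.8, 103.4]
tool_rot: [0.025, 0.999, -0.004, 0.025]
force: [1.1, -0.2, 0.3]
opening: 70.1
```

Run:
```python
from flat import *
st()
s=snap('wrist','w15')
g=(0,255,0);b=(255,0,0);r=(0,0,255);d=(544.,-190.3)
draw('w15',[(fc(62,14,d),r),(fc(33,24,d),g),(fc(33,38,d),g),(fc(13,58,d),b)],'o15',(160,130,480,480),1.7)
```

```text
q [-0.342  0.375 -0.145  1.002  0.009 -0.291] z [ 0.0492 -0.0084 -0.9988] F [ 1.1 -0.2  0.3] T [-0.01  0.01  0.02] open 70.1
```

View pics/o15.png

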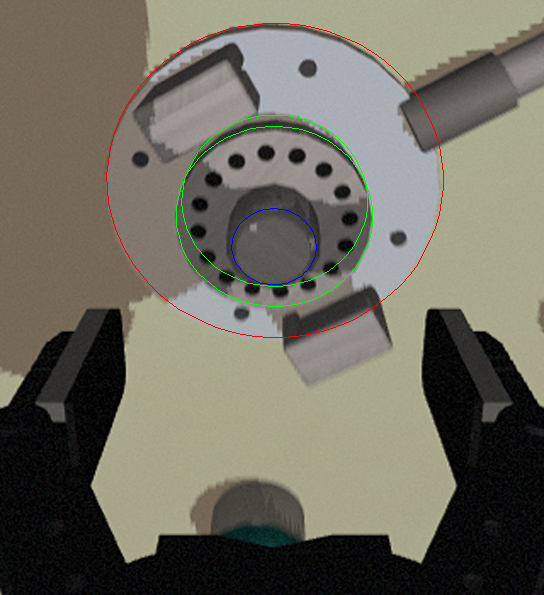

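Run:
```python
from h import *
to((472,217,100),3.024);to((472,217,25),3.024)
```

```text
clk 19.90 p [ 543.7 -190.4  107.7] psi 3.091 q6 -0.291 -> d [ 9.250e+01  4.033e+02 -3.000e-01] turn 0.067
clk 19.90 p [ 543.7 -190.4  107.7] psi 3.091 q6 -0.291 -> d [ 96.6 403.8  74.5] turn 0.067
```

Emit:
apply_moves([
  [25, 55, -30, 0],
  [50, 110, -40, 0],
  [75, 165, -40, 0],
  [90, 225, -40, 0.03],
  [95, 285, -40, 0.06],
  [95, 345, -40, 0.067],
  [95, 400, -40, 0.067],
  [95, 404, 0, 0.067],
  [96, 404, 50, 0.067],
  [96.6, 404, 75, 0.067],
  [96.6, 404, 76, 0.067],
], claw=0)

```text
clock: 21.28
eef_pos: [470.9, 216.6, 22.3]
tool_rot: [0.059, 0.998, -0.004, 0.026]
force: [1.4, -0.4, -0.0]
opening: -0.4
```

Run:
```python
from h import *
st();to((490,217,25),3.024)
```

```text
q [ 0.451  0.354 -0.405  0.771 -0.033  0.568] z [ 0.0515 -0.0114 -0.9986] F [ 1.4 -0.4 -0. ] T [-0.02  0.06 -0.01] open -0.4
clk 21.27 p [470.9 216.6  22.3] psi 3.024 q6 0.568 -> d [-19.    2.6  -1.8] turn 0.000
```

Push the shut fingertips against the fixed rack's low edge to recover some of the tool's tilt.

Emit:
apply_moves([
  [-14, 0, 0, 0],
  [-20, 0, 0, 0],
  [-24, 0, 0, 0],
  [-27, 0, 0, 0],
])

```text
clock: 21.78
eef_pos: [491.7, 214.3, 23.5]
tool_rot: [0.058, 0.998, -0.003, 0.02]
force: [-61.0, 12.0, 32.3]
opening: 0.1
```

Run:
```python
from h import *
st();to((490,217,25),3.024)
```

```text
q [ 0.425  0.391 -0.344  0.803 -0.024  0.54 ] z [ 0.0396 -0.0082 -0.9992] F [-61.   12.   32.3] T [ 2.2  11.74  0.06] open 0.1
clk 21.77 p [491.7 214.3  23.5] psi 3.026 q6 0.540 -> d [ 1.9  2.5 -1.6] turn 0.002
```

Emit:
apply_moves([
  [-4, 0, 0, 0],
  [-7, 0, 0, 0],
  [-7, 0, 0, 0],
])

```text
clock: 22.15
eef_pos: [491.4, 214.0, 23.1]
tool_rot: [0.056, 0.998, -0.002, 0.013]
force: [-53.3, 10.4, 27.1]
opening: 0.3
```

Run:
```python
from h import *
st();to((490,217,25),3.024)
```

```text
q [ 0.42   0.4   -0.331  0.819 -0.016  0.533] z [ 0.0259 -0.0058 -0.9996] F [-53.3  10.4  27.1] T [ 2.04 10.4   0.03] open 0.3
clk 22.15 p [491.4 214.   23.1] psi 3.029 q6 0.533 -> d [ 1.7  2.8 -2. ] turn 0.005
```

Emit:
apply_moves([
  [-4, 0, 0, 0],
  [-7.5, 0, 0, 0],
  [-7.5, 0, 0, 0],
])

```text
clock: 22.52
eef_pos: [491.4, 213.8, 22.7]
tool_rot: [0.055, 0.998, -0.001, 0.006]
force: [-57.0, 10.5, 31.4]
opening: -0.5
```

Run:
```python
from h import *
st();to((490,217,25),3.024)
```

```text
q [ 0.415  0.41  -0.316  0.836 -0.008  0.525] z [ 0.0116 -0.0031 -0.9999] F [-57.   10.5  31.4] T [ 2.15 11.12  0.02] open -0.5
clk 22.52 p [491.4 213.8  22.7] psi 3.031 q6 0.525 -> d [ 1.7  3.  -2.3] turn 0.007
```

Emit:
apply_moves([
  [-4, 0, 0, 0],
  [-6, 0, 0, 0],
  [-6, 0, 0, 0],
])

```text
clock: 22.9
eef_pos: [491.1, 213.8, 22.7]
tool_rot: [0.054, 0.999, -0.0, -0.0]
force: [-48.8, 8.7, 28.1]
opening: 0.1
```

Run:
```python
from ov import *
st();p=RR.apply([-1.5,-104,0])+RK; print(p)
to((470,200,30),3.024)
to((470,160,140),3.024)
```

```text
q [ 0.411  0.417 -0.304  0.85  -0.001  0.519] z [-2.e-04 -6.e-04 -1.e+00] F [-48.8   8.7  28.1] T [ 1.81  9.55 -0.01] open 0.1
[533.18448504 124.89757021  61.2051211 ]
clk 22.90 p [491.1 213.8  22.7] psi 3.033 q6 0.519 -> d [ 19.5 -16.   -7.3] turn 0.009
clk 22.90 p [491.1 213.8  22.7] psi 3.033 q6 0.519 -> d [  15.2  -55.9 -117.3] turn 0.009
```

Emit:
apply_moves([
  [15, 0, -10, 0],
  [15, 0, -65, 0],
  [5, -40, -115, 0],
  [-10, -85, -125, 0],
  [-12, -88, -125, 0.009],
  [-12, -88, -125, 0.009],
], claw=85)

```text
clock: 23.65
eef_pos: [494.0, 125.1, 148.4]
tool_rot: [0.059, 0.998, -0.0, 0.0]
force: [0.1, 0.8, -0.0]
opening: 85.0
```

Run:
```python
from ov import *
st();snap('wrist','w16')
to((523.2,126.1,72),3.024)
g=(0,255,0);b=(255,0,0);e=(-1.5,-104);ang=np.radians(-51)
draw('w16',[(circ(33,0,e),g),(circ(24,27,e),(0,0,255)),(box(23,7,51,ang,e),b),(box(46,9,6,ang,e),g)],'o16',(150,150,500,400),2)
```

```text
q [ 0.248  0.262 -0.183  1.125 -0.     0.367] z [ 9.e-04 -2.e-04 -1.e+00] F [ 0.1  0.8 -0. ] T [0.02 0.01 0.01] open 85.0
clk 23.70 p [493.6 125.5 148. ] psi 3.024 q6 0.367 -> d [-29.3   4.1  76. ] turn 0.000
```

View pics/o16.png

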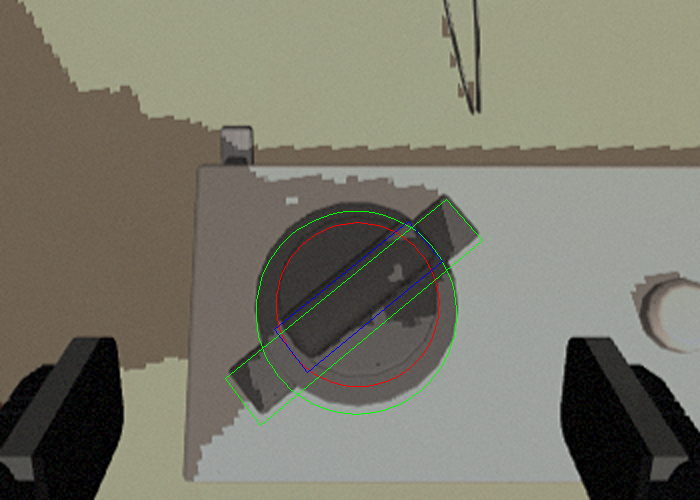

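Emit:
apply_moves([
  [-28, 4.1, 20, 0],
  [-28.3, 4.1, 45, 0],
  [-28.3, 4.1, 68, 0],
  [-28.3, 4.1, 76, 0],
  [-28.3, 4.1, 76, 0],
])

```text
clock: 24.32
eef_pos: [521.9, 126.8, 71.9]
tool_rot: [0.058, 0.998, -0.0, -0.0]
force: [0.7, 0.2, -0.3]
opening: 84.9
```

Emit:
apply_moves([
  [0, 0, 0, 0],
  [0, 0, 0, 0],
  [0, 0, 0, 0],
  [0, 0, 0, 0],
  [0, 0, 0, 0],
], claw=38)

```text
clock: 24.95
eef_pos: [522.4, 126.8, 73.3]
tool_rot: [0.058, 0.998, -0.0, 0.001]
force: [-6.5, -1.1, 17.6]
opening: 46.2
```

Run:
```python
from ov import *
st();snap('wrist','w17')
```

```text
q [ 0.238  0.37  -0.233  0.968 -0.001  0.355] z [ 1.e-03 -3.e-04 -1.e+00] F [-6.5 -1.1 17.6] T [-0.59  1.26 -0.21] open 46.2
```

View pics/w17.png

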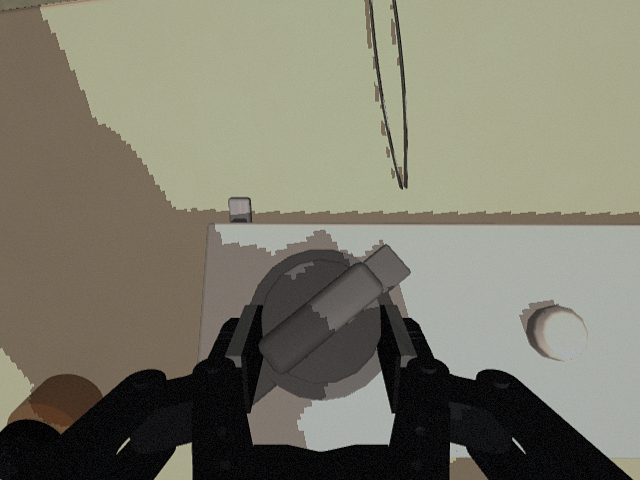

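Emit:
apply_moves([
  [6, 0, -10, 0],
  [13, 0, -21, 0],
  [16, 0, -45, 0],
  [12, -50, -50, 0.13],
  [6, -105, -50, 0.26],
  [3.2, -118, -40, 0.38],
  [3.2, -118, -5, 0.5],
  [3.2, -118, 25, 0.5],
  [3.2, -118, 33, 0.5],
  [3.2, -118, 33, 0.5],
])

```text
clock: 26.25
eef_pos: [505.5, 10.1, 40.9]
tool_rot: [0.303, 0.953, 0.0, 0.001]
force: [-0.6, 0.3, -1.3]
opening: 46.2
```

Run:
```python
from ov import *
st();snap('wrist','w18');to((505,10,34),2.52)
```

```text
q [ 0.02   0.343 -0.365  0.862 -0.     0.637] z [ 1.e-03 -3.e-04 -1.e+00] F [-0.6  0.3 -1.3] T [0.02 0.03 0.01] open 46.2
clk 26.30 p [506.   10.   41.4] psi 2.525 q6 0.637 -> d [ 0.8 -0.6  7.4] turn 0.005
```

View pics/w18.png

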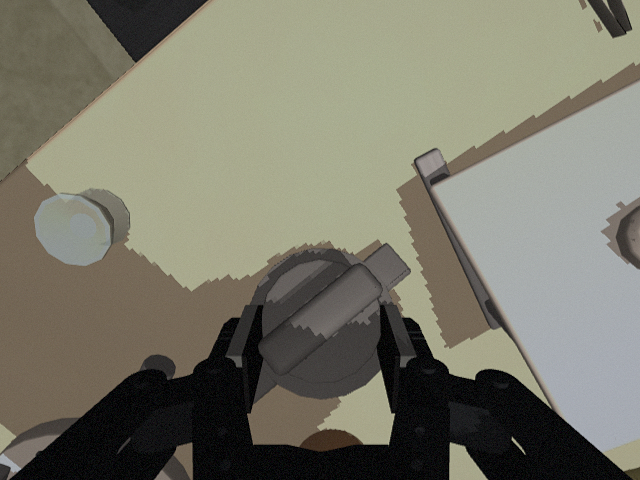

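Emit:
apply_moves([
  [0, 0, 6, 0],
  [0, 0, 9, 0],
  [0, 0, 9.5, 0],
])

```text
clock: 26.68
eef_pos: [505.9, 10.1, 31.9]
tool_rot: [0.303, 0.953, 0.0, 0.001]
force: [0.4, -0.4, -0.5]
opening: 46.5
```

```bash
python3 -c "
from h import *
st();to((505,10,34),2.52)"
```

```text
q [ 0.02   0.353 -0.377  0.84  -0.     0.637] z [ 2.e-03 -3.e-04 -1.e+00] F [ 0.4 -0.4 -0.5] T [ 0.01  0.06 -0.04] open 46.5
clk 26.68 p [505.9  10.1  31.9] psi 2.525 q6 0.637 -> d [ 0.7 -0.6 -2.1] turn 0.005
```

Emit:
apply_moves([
  [0, 0, 1, 0],
  [0, 0, 1, 0],
  [0, 0, 0, 0],
  [0, 0, -10, 0],
  [0, 0, -30, 0],
], claw=85)

```text
clock: 27.3
eef_pos: [505.4, 10.1, 62.4]
tool_rot: [0.303, 0.953, 0.0, 0.001]
force: [-0.3, 0.1, 0.4]
opening: 85.6
```

```bash
python3 -c "
from h import *
st();snap('wrist','w19')"
```

```text
q [ 0.02   0.32  -0.335  0.914 -0.     0.637] z [ 1.e-03 -3.e-04 -1.e+00] F [-0.3  0.1  0.4] T [-0.03 -0.06 -0.  ] open 85.6
```

View pics/w19.png

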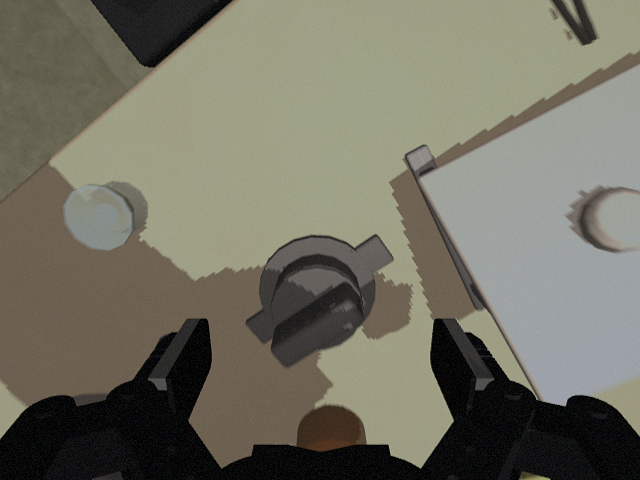

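```bash
cat >> flat.py <<'E'
def fbox(x,y,z,a,c):
    P=np.array([[-x,-y],[x,-y],[x,y],[-x,y],[-x,-y]]); m=np.array([[np.cos(a),-np.sin(a)],[np.sin(a),np.cos(a)]]); return np.c_[P@m.T+np.array(c)[:2],np.full(5,z)]
E
python3 - <<'E'
from flat import *
s=load('w19')
e1=atz(s,(379,251),6);e2=atz(s,(258,326),6); m=(e1+e2)/2; a=np.arctan2(*(e1-e2)[1::-1]); print(e1,e2,m,a,a%np.pi)
g=(0,255,0);b=(255,0,0)
draw('w19',[(fc(33,0,m),g),(fc(24,27,m),(0,0,255)),(fbox(23,7,51,a,m),b),(fbox(46,9,6,a,m),g)],'o19',(220,210,430,400),3)
E
```

```text
[516.1006858   41.91436181   6.        ] [514.59362653 -40.48924431   6.        ] [515.34715616   0.71255875   6.        ] 1.5525096115507435 1.5525096115507435
```

View pics/o19.png

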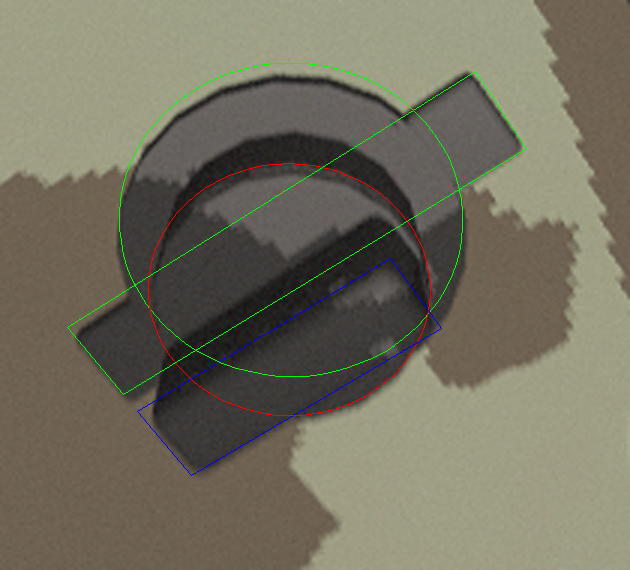

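```bash
python3 -c "
from h import *
to((516.5,.7,65),1.55)"
```

```text
clk 27.35 p [507.   10.1  65.2] psi 2.525 q6 0.637 -> d [-13.2  -2.2   0.2] turn 0.975
```

Emit:
apply_moves([
  [-4, -1, 0, 0.18],
  [-9, -2, 0, 0.36],
  [-13.2, -2.2, 0, 0.54],
  [-13.2, -2.2, 0, 0.72],
  [-13.2, -2.2, 0, 0.9],
  [-13.2, -2.2, 0, 0.975],
  [-13.2, -2.2, 0, 0.975],
], claw=50)

```text
clock: 28.22
eef_pos: [516.7, 0.7, 65.6]
tool_rot: [0.714, 0.7, 0.002, 0.002]
force: [-1.1, 0.8, 0.8]
opening: 50.1
```

Run:
```python
from flat import *
st();snap('wrist','w20');to((516.5,.7,32),1.55)
m=(516.5,.7);a=1.55
g=(0,255,0);b=(255,0,0)
draw('w20',[(fc(33,0,m),g),(fc(24,27,m),(0,0,255)),(fbox(23,7,51,a,m),b),(fbox(46,9,6,a,m),g)],'o20',(150,180,490,440),2)
```

```text
q [ 1.000e-03  3.340e-01 -3.060e-01  9.250e-01 -0.000e+00  1.592e+00] z [ 5.2e-03 -2.0e-04 -1.0e+00] F [-1.1  0.8  0.8] T [-0.05 -0.   -0.03] open 50.1
clk 28.27 p [516.6   0.7  65.6] psi 1.552 q6 1.591 -> d [ 0.  -0.3 33.6] turn 0.002
```

View pics/o20.png

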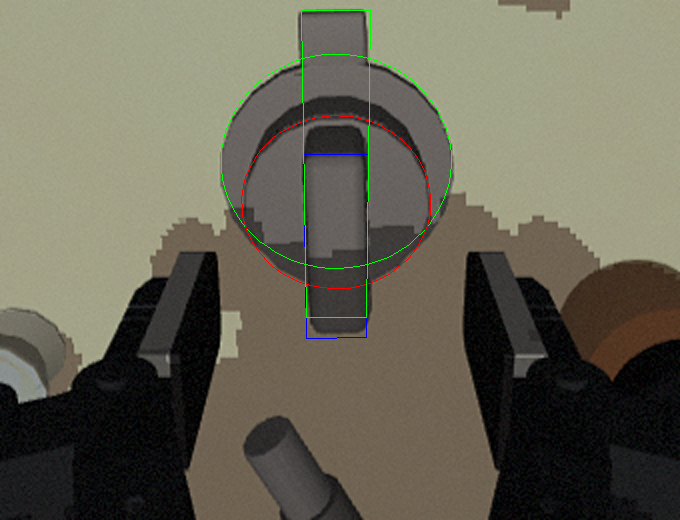

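Emit:
apply_moves([
  [0, -0.3, 12, 0],
  [0, -0.3, 25, 0],
  [0, -0.3, 33, 0],
  [0, -0.3, 33, 0],
])

```text
clock: 28.78
eef_pos: [515.9, 0.7, 31.7]
tool_rot: [0.714, 0.701, 0.001, 0.001]
force: [-0.4, 0.2, -0.4]
opening: 50.0
```

Emit:
apply_moves([
  [0, 0, 0, 0],
  [0, 0, 0, 0],
  [0, 0, 0, 0],
  [0, 0, 0, 0],
  [0, 0, 0, 0],
], claw=5)

```text
clock: 29.4
eef_pos: [516.2, 0.7, 32.0]
tool_rot: [0.714, 0.701, 0.001, 0.002]
force: [-0.9, -0.4, 5.8]
opening: 12.5
```

Run:
```python
from flat import *
st();to((544,-190.3,110),1.55);to((540,-130,110),1.55)
```

```text
q [ 1.000e-03  3.690e-01 -3.520e-01  8.460e-01 -0.000e+00  1.591e+00] z [ 4.2e-03 -2.0e-04 -1.0e+00] F [-0.9 -0.4  5.8] T [ 0.01  0.3  -0.01] open 12.5
clk 29.40 p [516.2   0.7  32. ] psi 1.552 q6 1.591 -> d [-190.5   31.7  -77.8] turn 0.002
clk 29.40 p [516.2   0.7  32. ] psi 1.552 q6 1.591 -> d [-130.2   26.6  -77.8] turn 0.002
```

Emit:
apply_moves([
  [0, 0, -40, 0],
  [-40, 6, -78, 0],
  [-95, 16, -78, 0],
  [-150, 25, -78, 0],
  [-190, 31.7, -78, 0],
  [-190, 31.7, -78, 0],
  [-190, 31.7, -78, 0],
])

```text
clock: 30.28
eef_pos: [543.8, -189.6, 109.9]
tool_rot: [0.714, 0.7, 0.001, 0.001]
force: [0.6, -0.2, -1.5]
opening: 12.3
```

Run:
```python
from flat import *
st();snap('wrist','w21');to((544,-190.3,80),1.55)
d=(544.,-190.3);g=(0,255,0);b=(255,0,0);r=(0,0,255);p=get_obs()['eef_pos'];z=p[2]-32;a=1.552
draw('w21',[(fc(62,14,d),r),(fc(33,38,d),r),(fbox(47.5+9.5,17,49,.433,d),r),(fc(33,z,p),g),(fbox(46,9,z+6,a,p),g),(fbox(23,7,z+51,a,p),b),(fc(24,z+27,p),b)],'o21',(120,100,520,400),2)
```

```text
q [-3.360e-01  4.130e-01 -6.800e-02  1.086e+00  1.000e-03  1.254e+00] z [ 3.7e-03  2.0e-04 -1.0e+00] F [ 0.6 -0.2 -1.5] T [0.01 0.   0.01] open 12.3
clk 30.32 p [ 543.8 -189.1  110.1] psi 1.553 q6 1.253 -> d [-1.2  0.1 30.1] turn 0.003
```

View pics/o21.png

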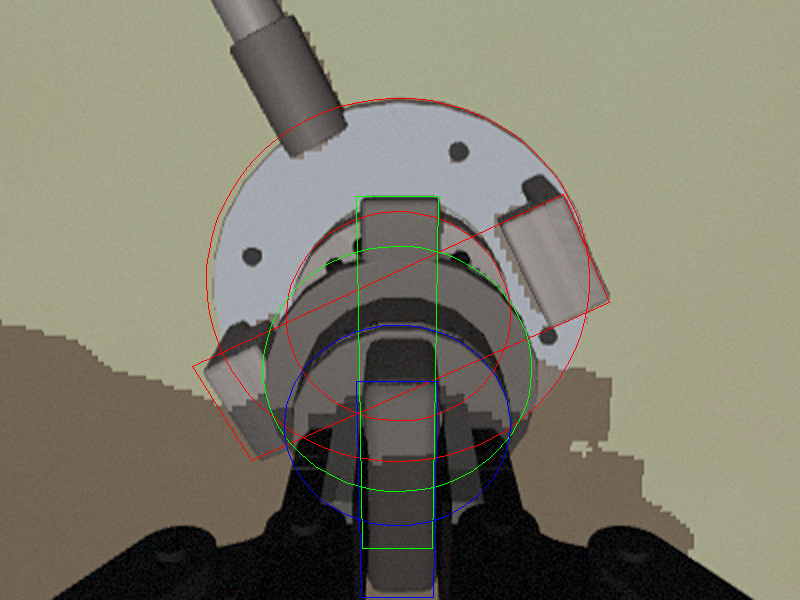

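Emit:
apply_moves([
  [-1.7, 0.3, 10, 0],
  [-1.7, 0.3, 16, 0],
  [-1.7, 0.3, 21, 0],
  [-1.7, 0.3, 26, 0],
  [-1.7, 0.3, 31, 0],
  [-1.7, 0.3, 36, 0],
  [-1.7, 0.3, 38, 0],
])

```text
clock: 31.2
eef_pos: [544.1, -190.8, 71.7]
tool_rot: [0.713, 0.701, 0.001, 0.001]
force: [-0.0, 0.4, -1.6]
opening: 12.7
```

Run:
```python
from flat import *
st();snap('wrist','w22');to((544.2,-190.8,70),1.55)
```

```text
q [-3.380e-01  4.430e-01 -1.260e-01  9.990e-01  1.000e-03  1.251e+00] z [ 3.5e-03  2.0e-04 -1.0e+00] F [-0.   0.4 -1.6] T [-0.01  0.01  0.02] open 12.7
clk 31.25 p [ 544.1 -190.8   71.6] psi 1.553 q6 1.251 -> d [-0.   0.1  1.6] turn 0.003
```

View pics/w22.png

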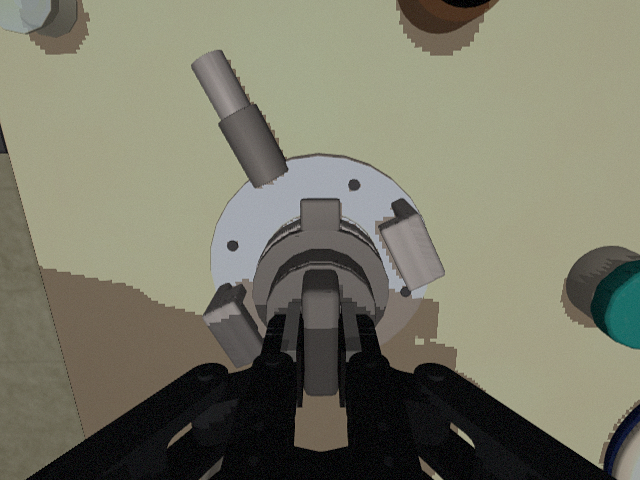

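Emit:
apply_moves([
  [0, 0, 2, 0],
  [0, 0, 5, 0],
  [0, 0, 8, 0],
  [0, 0, 10, 0],
  [0, 0, 10, 0],
])

```text
clock: 31.88
eef_pos: [544.3, -190.9, 61.7]
tool_rot: [0.713, 0.701, 0.001, 0.001]
force: [0.1, 0.3, 6.6]
opening: 12.5
```

Run:
```python
from flat import *
st();to((544.2,-190.8,62),.433)
```

```text
q [-3.380e-01  4.510e-01 -1.400e-01  9.760e-01  1.000e-03  1.251e+00] z [ 3.9e-03  1.0e-04 -1.0e+00] F [0.1 0.3 6.6] T [ 0.12  0.35 -0.03] open 12.5
clk 31.88 p [ 544.3 -190.9   61.7] psi 1.553 q6 1.251 -> d [ 0.1 -0.1 -0.3] turn 1.120
```

Emit:
apply_moves([
  [0, 0, 0, 0.16],
  [0, 0, 0, 0.32],
  [0, 0, 0, 0.48],
  [0, 0, 0, 0.64],
  [0, 0, 0, 0.8],
  [0, 0, 0, 0.95],
  [0, 0, 0, 1.06],
  [0, 0, 0, 1.12],
  [0, 0, 0, 1.12],
])

```text
clock: 33.0
eef_pos: [544.7, -191.1, 62.1]
tool_rot: [0.977, 0.214, 0.002, 0.001]
force: [-0.7, -0.7, 5.4]
opening: 12.6
```

Run:
```python
from flat import *
st();snap('wrist','w23');to((544.2,-190.8,62),.433)
d=(544.3,-190.8);r=(0,0,255);g=(0,255,0)
draw('w23',[(fc(62,14,d),r),(fbox(57,17,49,.433,d),r)],'o23',(120,120,520,420),2)
```

```text
q [-3.380e-01  4.510e-01 -1.400e-01  9.760e-01  1.000e-03  2.372e+00] z [ 4.9e-03 -3.0e-04 -1.0e+00] F [-0.7 -0.7  5.4] T [-0.02  0.12 -0.11] open 12.6
clk 33.05 p [ 544.8 -191.    62.1] psi 0.432 q6 2.371 -> d [-0.4 -0.5  0.1] turn -0.001
```

View pics/o23.png

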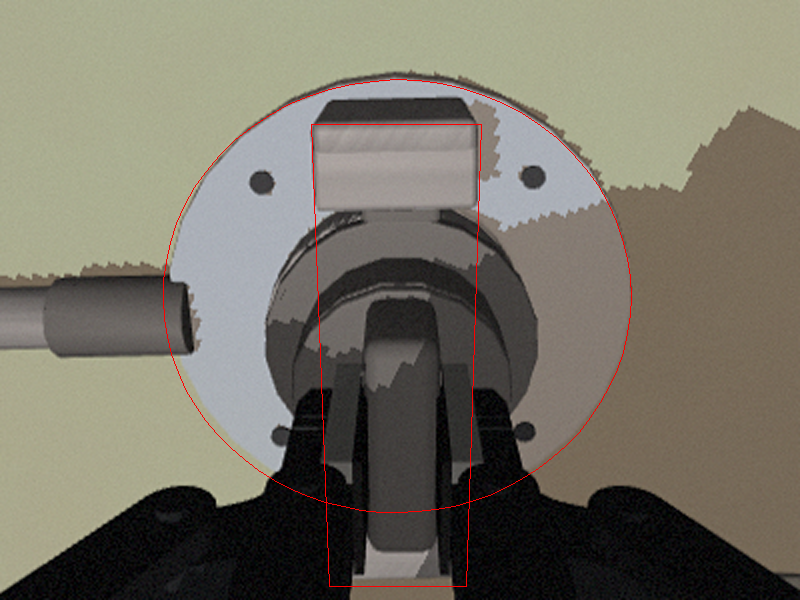

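Emit:
apply_moves([
  [0, 0, -2, 0],
  [0, 0, -4, 0],
  [0, 0, -5.5, 0],
  [0, 0, -5.5, 0],
])

```text
clock: 33.55
eef_pos: [544.8, -191.1, 67.7]
tool_rot: [0.977, 0.215, 0.002, 0.001]
force: [-1.6, 0.7, 4.3]
opening: 12.6
```

Run:
```python
from flat import *
st();to((544.2,-190.8,62),.433)
```

```text
q [-3.380e-01  4.460e-01 -1.320e-01  9.880e-01  1.000e-03  2.371e+00] z [ 5.e-03 -4.e-04 -1.e+00] F [-1.6  0.7  4.3] T [ 0.04  0.25 -0.06] open 12.6
clk 33.55 p [ 544.8 -191.1   67.7] psi 0.432 q6 2.371 -> d [-0.4 -0.5  5.6] turn -0.001
```

Emit:
apply_moves([
  [0, 0, 0, 0],
  [0, 0, 0, 0],
  [0, 0, 0, 0],
  [0, 0, -20, 0],
  [0, 0, -50, 0],
  [0, 0, -80, 0],
  [0, 0, -80, 0],
], claw=40)

```text
clock: 34.42
eef_pos: [545.6, -191.5, 149.8]
tool_rot: [0.977, 0.215, 0.004, 0.002]
force: [-0.4, 0.5, -0.6]
opening: 40.2
```

Run:
```python
from flat import *
st();snap('wrist','w24');snap('side','s24');snap('top','t24')
d=(544.3,-190.8);r=(0,0,255);g=(0,255,0)
z=36
draw('w24',[(fc(62,14,d),r),(fbox(57,17,49,.433,d),r),(fbox(46,9,z+6,.433,d),g),(fbox(23,7,z+51,.433,d),(255,0,0)),(fc(33,z,d),g)],'o24',(120,100,520,400),2)
s=load('s24');im=cv2.cvtColor(s['pixels'],cv2.COLOR_RGB2BGR);cv2.imwrite('pics/o24s.png',im)
```

```text
q [-3.380e-01  3.920e-01  3.000e-03  1.173e+00  1.000e-03  2.371e+00] z [ 0.0085 -0.0016 -1.    ] F [-0.4  0.5 -0.6] T [0.06 0.05 0.06] open 40.2
```

View pics/o24.png

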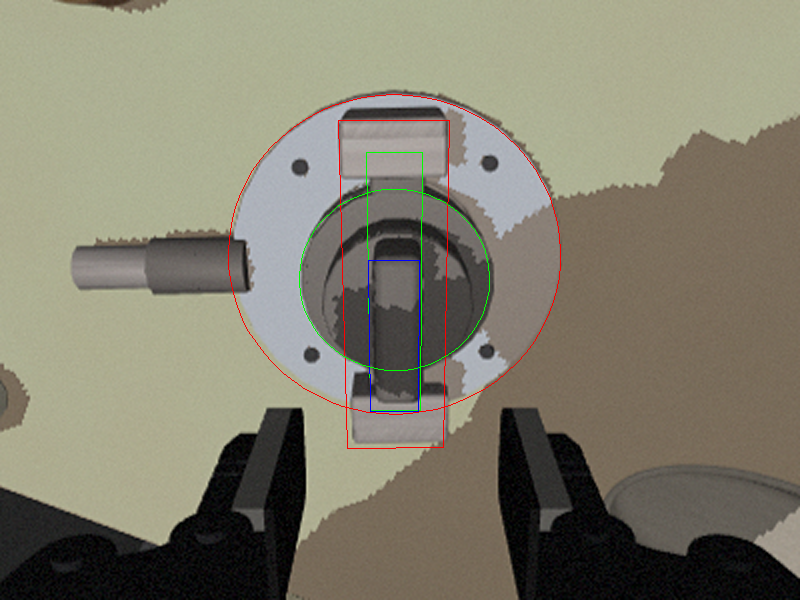

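View pics/o24s.png

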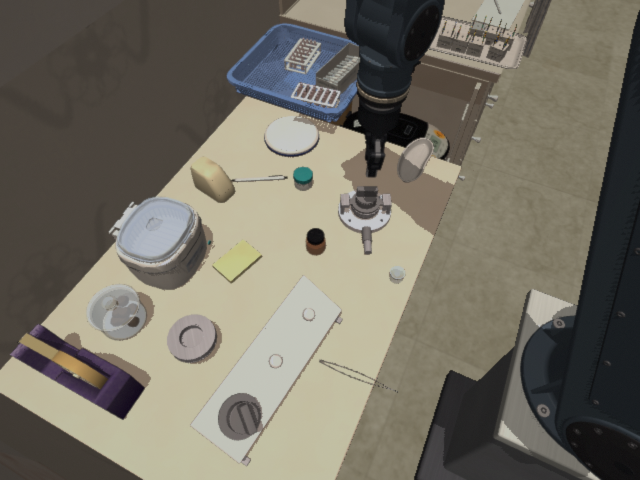

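The ears are under both claws and the cover is square to the dock (bar centre at pixel (398,320) in the crop, claws at (395,145) and (400,415)). The gripper is clear, and the side view shows the blank cover and the other things unmoved. Handing in.

```bash
python3 -c "
from h import *
print(hand_in()); print(get_obs()['clock'])"
```

```text
the job is handed in; nothing more can be done
None
the job is handed in; nothing more can be done
```

The filter is back together and handed in at about 34.5 s of the 61 s allowed; `hand_in` reported no verdict.

**What I did:**
- I lifted the smaller carrier off the rack and set it on the desk so it fell flat. I then regrasped it upright, seated it on the dock's spigot and let go.
- The cover with ears went the same way: flat on the desk, then onto the carrier with its ears about 64° counter-clockwise of the claws.
- I pushed the cover down about 8 mm, estimated from tool height and force. Then I turned it 1.12 rad clockwise and let it rise into the notches.

**Last checks:**
- **Locking:** With the cover still gripped, the tool stopped about 2.3 mm below the unpressed height, with the spring still pushing up. That is above the lip level and fits a locked cover.
- **Alignment:** The last wrist picture shows the ears under both claws and the cover square to the dock.
- **Surroundings:** The side picture shows the blank cover on the rack and the other things where they were. I compared this only by eye.
- **Gripper:** Open and 150 mm above the desk, touching nothing.

**What went wrong:**
- Early on, the last joint ran into its limit and left the tool tilted by about 0.05 rad. I could not correct this directly, so I pressed the shut fingertips against the fixed rack's low edge (about 70 N at most, under the 120 N wrist limit) until the reading was near zero. At the end it read about 0.009 rad.
- Pressing the leaning carrier on the desk (35 N) did not level it; it settled flat only when released.

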